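# Mount the honing drum from among the finishing jars

### The arm

A 6-joint arm with a two-finger parallel gripper is mounted at the origin on the work surface. World frame = base frame: x ahead of the robot, y to its left, z up, the work surface at z = 0. Lengths are in mm, angles in rad, forces in N, time in s.
With the tool pointing down it reaches from about 225 to 875 mm from the base axis. Payload 3.4 kg.
Tool frame: the origin (TCP) lies at the very end of the fingers, on their centre line; the grasp point (between the pads) lies env.grip_depth behind it (env.grip_depth is the distance from the TCP to the grasp point, in mm); z points along the fingers, y is the direction in which the jaws open and shut (so a half turn about z gives the same grasp; the last joint's range is limited). The gripper opens to 85 mm and grips with 20 to 120 N. Pads are 22 mm wide; open, the fingers measure 114 mm over their backs; the gripper's body (76 mm by 85 mm) begins 54 mm behind the grasp point. The pads swing forward as they close: fully open they stand 13 mm farther back than shut.
Start: joints at [0.982, 0.276, 1.505, -0, 1.361, -0.121], TCP at [259.302, 513.249, 231.328] pointing down, gripper open.
Joint ranges: [-2.89, 2.89], [-0.75, 2.08], [0.22, 2.7], [-1.18, 4.32], [0.11, 2.71], [-2.7, 2.7]. Speed limits (rad/s): [2.57, 2.57, 3.14, 3.14, 3.14, 3.14].

### API

Orientations are given as a unit quaternion [x, y, z, w].
In Python, from bench import sensors, viewer, workorder, env gives the robot as it stands. The module is installed in compiled form; this text tells all that it offers.
- The arm moves only by the tool apply_moves, never from a script. Its argument "targets" is a list of rows, each a list of 7 numbers: the shift along the world's x, y, z in m, then the turn, a rotation vector about the world's x, y, z in degrees, then the finger opening in m, from 0 to 0.0854. A call has 1 to 12 rows; each row shifts and turns the pose as measured when the row begins; what a row does not reach is not made up. A row lasts 1/10 s, in which the tool goes at most 50 mm and 8.59 degrees, less where a joint would pass 70% of its speed; a pose out of reach is approached as far as the arm can. A call is refused whole if a number of a shift passes 0.05 or a number of a turn 8.59, either way. A call with a gripper value outside its range is refused whole. The fingers move at their own pace and stop on an object; the grip force is fixed at half the most. Time passes only in rows, so rows that do not move let the fingers close. It gives the time, the measured TCP pose, the force and the opening at its end, in the units of the state.
- sensors.sense(): the state, without advancing time (a new reading comes with each control period).
- viewer.snapshot(name): name is "scene" or "top" or "wrist"; returns (picture, depth): 400x640x3 uint8, red, green, blue; 400x640 float32, mm along the optical axis (not along the pixel's ray), 0 where there is no reading.
- viewer.calibration(name): a dict with "camera_matrix" (3x3 intrinsics, pixels), "camera_from_world" (4x4, takes a point from world to camera coordinates); the wrist camera has in their place "hand_eye" (4x4, takes a point from camera to tool coordinates, whose origin is the TCP and whose axes are the flange's). Camera axes: x right, y down, z forward; pixel columns grow to the right and rows downward; lengths in mm; the calibration is good to about 2 mm. A picture is of the moment at which its call begins: read the wrist's pose just before it. calibration takes no time and is no camera call.
- workorder.finish_job(): hands the job in, once; it reports no verdict.
The state is a dict: "time": time; "qpos": joint angles; "dq": joint speeds; "joint_torque": joint torques, N m; "eef_pos": TCP position; "ee_rot": TCP orientation; "wrist_force": force on the tool from outside, world axes, zero at the start; "moment": the same for the moment, N m; "grip_width": finger opening in mm.
Only numpy, scipy, OpenCV 4.12 (cv2) and the standard library are available. Lean on these libraries where they do the work, as an engineer would, in place of code of your own. Each camera call takes 0.05 s, during which the arm holds its last target.

### The job

First clear the three jars from around the honing drum and stand them all on the round cork mat, leaving the drum where it is; then take the drum, turn it so that its flat matches that of the shaft, and lower it fully home on the sharpening machine. With the drum mounted and let go, put every jar back, standing centred on the coaster of its own colour. Never tip a jar over, and leave the wristwatch alone.

Things in the scene. Friction and masses are not known exactly. Their poses are not given: they have to be found in the camera images.
- red_jar: closed amber glass jar with a paper label and a red cap and red label band: a plain upright cylinder 52 mm across, 100 mm tall, 0.25 kg. Origin: centre of its underside, z up. At the start it stands on the red coaster.
- blue_jar: closed amber glass jar with a paper label and a blue cap and blue label band: a plain upright cylinder 52 mm across, 100 mm tall, 0.25 kg. Origin: centre of its underside, z up. At the start it stands on the blue coaster.
- yellow_jar: closed amber glass jar with a paper label and a yellow cap and yellow label band: a plain upright cylinder 52 mm across, 100 mm tall, 0.25 kg. Origin: centre of its underside, z up. At the start it stands on the yellow coaster.
- red_coaster: flat red disc, 72 mm across, 4 mm thick, fixed on the round plywood board: the home of the red-capped jar. Origin: centre of its underside (its top, where the jar stands, is 4 mm higher).
- blue_coaster: flat blue disc, 72 mm across, 4 mm thick, fixed on the round plywood board: the home of the blue-capped jar. Origin: centre of its underside (its top, where the jar stands, is 4 mm higher).
- yellow_coaster: flat yellow disc, 72 mm across, 4 mm thick, fixed on the round plywood board: the home of the yellow-capped jar. Origin: centre of its underside (its top, where the jar stands, is 4 mm higher).
- drum: honing drum, brown leather rim on aluminium hub: 56 mm across, 45 tall, 0.16 kg, upright amid a plywood disc 10 mm thick, boxed in by the taller jars 70 mm off. Origin: underside centre, z up. D-shaped through-bore 24 mm across, flat 7.5 mm from the axis on its -x side; a white line on top runs from bore to rim on that side. Slides down only with its x along the shaft's x within 0.2 rad.
- honer: sharpening machine, fixed: green housing 170 x 170, deck 60 mm high. Origin: underside centre, on the table, z up. Above it a fixed upright steel D-shaft 20 mm across, flat 5.5 mm from the axis on the -x side (switch side; red deck line). Drum rests on the dark shoulder 66 mm above the origin (drum origin then there); shaft tip at 96, last 4 mm slimmer (3/4). Clearance 2 mm all round.
- mat: round cork mat, 230 mm across, 3 mm thick, fixed on the table: the side area for the jars while they are out of the way (room for all three). Origin: centre of its underside, on the table.
- watch: steel wristwatch lying open on its back on the robot's side of the plywood board, strap along y: 170 (y) x 40 (x) x 11 mm: not part of the job. Origin: centre of its underside.

How it is judged (in metres and radians):
On the way, in this order (a step that is already met when the one before it is completed fails the run):
1. all three jars stand released on the cork mat while the drum is still in its place (horizontal distance between each of red_jar, blue_jar, yellow_jar and mat below 0.095 m and z of each of red_jar, blue_jar, yellow_jar in the frame of mat below 0.008 m and angle between each of red_jar, blue_jar, yellow_jar's own z axis and vertical below 0.1 rad and contact force between the fingers and red_jar below 0.3 N and contact force between the fingers and blue_jar below 0.3 N and contact force between the fingers and yellow_jar below 0.3 N and distance of drum from where it was at the start of the episode below 0.04 m), for 0.2 s.
2. the drum sits fully home on the D-shaft, released, while the jars are still on the mat (horizontal distance between drum and honer below 0.005 m and z of drum in the frame of honer between 0.06 and 0.07 m and angle between each of drum, red_jar, blue_jar, yellow_jar's own z axis and vertical below 0.1 rad and contact force between the fingers and drum below 0.3 N and horizontal distance between each of red_jar, blue_jar, yellow_jar and mat below 0.095 m and z of each of red_jar, blue_jar, yellow_jar in the frame of mat below 0.008 m and contact force between the fingers and red_jar below 0.3 N and contact force between the fingers and blue_jar below 0.3 N and contact force between the fingers and yellow_jar below 0.3 N), for 0.2 s.
3. every jar stands on the coaster of its own colour, the drum still home (horizontal distance between drum and honer below 0.005 m and z of drum in the frame of honer between 0.06 and 0.07 m and angle between each of drum, red_jar, blue_jar, yellow_jar's own z axis and vertical below 0.1 rad and contact force between the fingers and drum below 0.3 N and horizontal distance between red_jar and red_coaster below 0.012 m and z of red_jar in the frame of red_coaster below 0.008 m and linear speed of each of red_jar, blue_jar, yellow_jar below 0.02 m/s and contact force between the fingers and red_jar below 0.3 N and horizontal distance between blue_jar and blue_coaster below 0.012 m and z of blue_jar in the frame of blue_coaster below 0.008 m and contact force between the fingers and blue_jar below 0.3 N and horizontal distance between yellow_jar and yellow_coaster below 0.012 m and z of yellow_jar in the frame of yellow_coaster below 0.008 m and contact force between the fingers and yellow_jar below 0.3 N), for 0.2 s.
At the end, for the whole second after the job is handed in: The drum is fully down on the D-shaft (within 4 mm of the shoulder, 5 mm of the axis, upright within 0.1 rad), and every jar stands upright (within 0.1 rad) on the coaster of its own colour, centred within 12 mm; all released and at rest (all of step 3 and linear speed of drum below 0.02 m/s); the robot touches nothing.
It fails at once if the red jar is tipped over (angle between red_jar's own z axis and vertical above 0.7 rad).
It fails at once if the blue jar is tipped over (angle between blue_jar's own z axis and vertical above 0.7 rad).
It fails at once if the yellow jar is tipped over (angle between yellow_jar's own z axis and vertical above 0.7 rad).
It fails at once if the wristwatch is disturbed (moved more than 30 mm) (distance of watch from where it was at the start of the episode above 0.03 m).
It also fails if it takes over 147 s, if anything falls off the work surface, if the arm or the gripper's body presses on something with over 40 N, if the wrist force passes 120 N, or if a joint passes its speed limit or range.

## Working session

There is one attempt and no reset: what is moved stays moved. The work goes in short steps, Python scripts to look and compute and a tool call to move; the robot and the scene stay as the last step left them, time stands still between calls to the robot, and variables do not carry over. Pictures are saved under pics/ and viewed, and the job is handed in when it is done.

Besides the shell and the picture viewer there is one more tool, called after "Emit:" in YAML: its name, and indented under it one key for each argument. apply_moves: Moves the arm, as the interface text tells. Its arguments: {"type":"object","properties":{"targets":{"type":"array","items":{"type":"array","items":{"type":"number"}}}},"required":["targets"]}

```bash
mkdir -p pics; ls
python3 - <<'E'
from bench import sensors, viewer, workorder, env
import cv2, numpy as np
print(sensors.sense()); print(env.grip_depth)
for n in ["scene","top","wrist"]:
    p,d=viewer.snapshot(n); cv2.imwrite(f"pics/{n}0.png",p[:,:,::-1]); np.save(f"pics/{n}0.npy",d)
    c=viewer.calibration(n); print(n,{k:np.round(v,3).tolist() for k,v in c.items()})
E
```

```text
pics
{'time': 0.0, 'qpos': array([ 9.81992510e-01,  2.76612667e-01,  1.50612834e+00, -1.84732155e-05,
        1.36070262e+00, -1.20973874e-01]), 'dq': array([-0.00012964, -0.00114816, -0.00090996, -0.00105451, -0.00087282,
       -0.00147216]), 'joint_torque': array([-1.34525420e-03, -4.16773868e+01, -2.45803320e+01, -5.58516222e-04,
        1.11068023e-02, -1.36103171e-06]), 'eef_pos': array([258.99935301, 512.77604813, 230.43154512]), 'ee_rot': array([ 2.31785662e-01,  9.72766442e-01, -8.70957290e-04, -3.13126293e-04]), 'wrist_force': array([ 0.036763  , -0.03507511,  0.23214152]), 'moment': array([ 0.02764296,  0.0204266 , -0.00053215]), 'grip_width': 85.4964638511141}
18.700000000000003
scene {'camera_matrix': [[474.451, 0.0, 317.231], [0.0, 474.451, 195.081], [0.0, 0.0, 1.0]], 'camera_from_world': [[0.692, 0.722, -0.012, -381.647], [0.469, -0.462, -0.753, -244.376], [-0.549, 0.515, -0.658, 1295.631], [0.0, 0.0, 0.0, 1.0]]}
top {'camera_matrix': [[451.317, 0.0, 313.748], [0.0, 451.317, 204.684], [0.0, 0.0, 1.0]], 'camera_from_world': [[-0.018, -0.999, -0.028, 17.488], [-0.997, 0.021, -0.079, 579.981], [0.08, 0.026, -0.996, 935.222], [0.0, 0.0, 0.0, 1.0]]}
wrist {'camera_matrix': [[338.51, 0.0, 318.97], [0.0, 338.51, 199.422], [0.0, 0.0, 1.0]], 'hand_eye': [[0.001, -0.956, -0.293, 74.646], [1.0, 0.001, 0.001, -0.501], [-0.001, -0.293, 0.956, -143.879], [0.0, 0.0, 0.0, 1.0]]}
```

View pics/scene0.png

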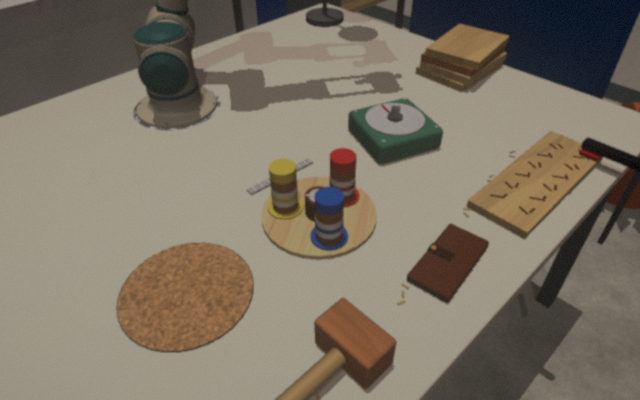

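View pics/top0.png

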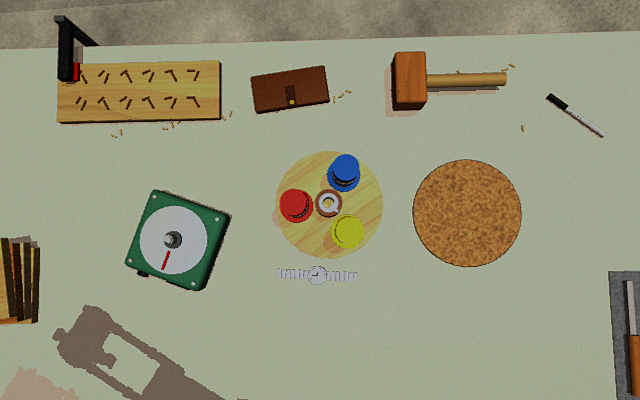

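View pics/wrist0.png

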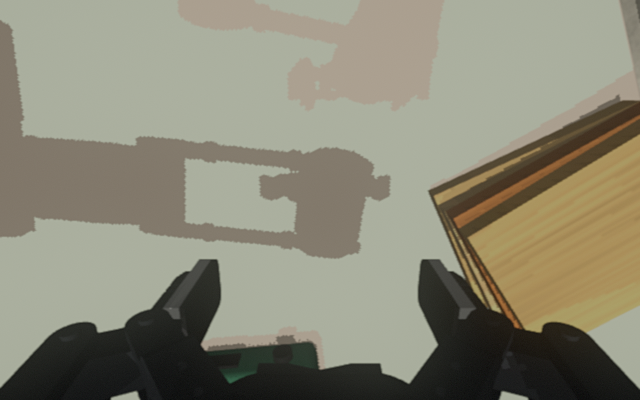

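```bash
cat > h.py <<'E'
from bench import sensors, viewer, workorder, env
import cv2, numpy as np
from scipy.spatial.transform import Rotation as R
def cam(name, st=None):
    c=viewer.calibration(name); K=np.array(c["camera_matrix"])
    if name=="wrist":
        T=np.eye(4); T[:3,:3]=R.from_quat(st["ee_rot"]).as_matrix(); T[:3,3]=st["eef_pos"]
        W=T@np.array(c["hand_eye"])
    else: W=np.linalg.inv(np.array(c["camera_from_world"]))
    return K,W
def toplane(K,W,uv,z):
    uv=np.atleast_2d(np.asarray(uv,float)); r=np.c_[uv,np.ones(len(uv))]@np.linalg.inv(K).T@W[:3,:3].T
    o=W[:3,3]; s=(z-o[2])/r[:,2]; return (o+r*s[:,None])[:,:2]
def hsvmask(rgb,lo,hi):
    h=cv2.cvtColor(rgb,cv2.COLOR_RGB2HSV); lo=np.array(lo);hi=np.array(hi)
    if lo[0]>hi[0]:
        return cv2.inRange(h,lo,np.array([180,hi[1],hi[2]]))|cv2.inRange(h,np.array([0,lo[1],lo[2]]),hi)
    return cv2.inRange(h,lo,hi)
def blobs(m,minarea=20):
    cs,_=cv2.findContours(m,cv2.RETR_EXTERNAL,cv2.CHAIN_APPROX_NONE)
    return sorted([c[:,0,:] for c in cs if cv2.contourArea(c)>minarea],key=lambda c:-cv2.contourArea(c))
def circle(P):  # min enclosing circle + lsq
    A=np.c_[2*P,np.ones(len(P))]; s=np.linalg.lstsq(A,(P**2).sum(1),rcond=None)[0]
    return s[:2],np.sqrt(s[2]+s[0]**2+s[1]**2)
def shot(name,tag):
    st=sensors.sense(); p,d=viewer.snapshot(name); cv2.imwrite(f"pics/{tag}.png",p[:,:,::-1]); 
    return (p,d)+cam(name,st)
E
python3 - <<'E'
from h import *
p=cv2.imread("pics/top0.png")[:,:,::-1].copy(); d=np.load("pics/top0.npy")
K,W=cam("top")
print("campos",W[:3,3])
h=cv2.cvtColor(p,cv2.COLOR_RGB2HSV)
for n,(u,v) in dict(red=(295,205),blue=(344,172),yellow=(347,232),cork=(470,200),board=(300,240),green=(180,272),plate=(150,220),drum=(319,203),watch=(317,275),drumtop=(330,208)).items():
    c=np.linalg.inv(K)@[u,v,1]*d[v,u]; print(n,h[v,u],p[v,u],np.round(W[:3,:3]@c+W[:3,3],1))
cv2.imwrite("pics/crop0.png",cv2.resize(p[140:290,110:400,::-1],None,fx=2.7,fy=2.7,interpolation=cv2.INTER_CUBIC))
cv2.imwrite("pics/crop1.png",cv2.resize(p[145:265,270:390,::-1],None,fx=5,fy=5,interpolation=cv2.INTER_CUBIC))
E
```

```text
campos [503.96636108 -19.15596995 978.25088805]
red [  1 208 169] [169  37  31] [573.2  39.9 113.2]
blue [109 205 158] [ 31  77 158] [634.8 -55.7 115.2]
yellow [ 31 205 164] [161 164  32] [519.3 -58.7 116. ]
cork [ 15 171 149] [149  99  49] [ 584.9 -329.2    3.7]
board [ 20 146 164] [164 133  70] [506.   37.4   9.4]
green [129  10 186] [181 179 186] [445.6 279.5  61.1]
plate [ 60  13 171] [162 171 162] [552.6 342.3  61.1]
drum [ 96  21 172] [158 169 172] [580.9  -5.5  55.1]
watch [ 96  12 105] [100 104 105] [431.3   2.3  12. ]
drumtop [102  21 182] [167 176 182] [570.2 -27.9  55.2]
```

View pics/crop0.png

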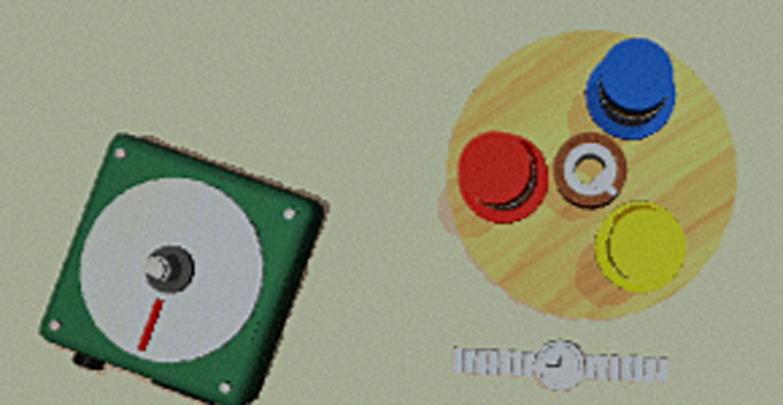

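View pics/crop1.png

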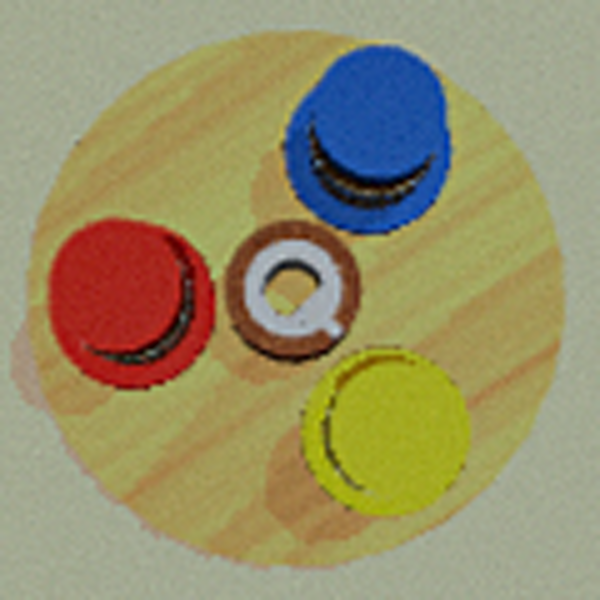

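```bash
cat >> h.py <<'E'
def cloud(d,K,W):
    v,u=np.mgrid[:d.shape[0],:d.shape[1]]; r=np.stack([u,v,np.ones_like(u)],-1)@np.linalg.inv(K).T
    X=(r*d[...,None])@W[:3,:3].T+W[:3,3]; X[d<=0]=np.nan; return X
COL=dict(red=((170,130,60),(8,255,255)),blue=((100,130,60),(118,255,255)),yellow=((26,150,80),(34,255,255)))
def blobcircle(m,K,W,z,n=0):
    c=blobs(m)[n]; P=toplane(K,W,c,z); return circle(P)
E
python3 - <<'E'
from h import *
p=cv2.imread("pics/top0.png")[:,:,::-1].copy(); d=np.load("pics/top0.npy")
K,W=cam("top"); X=cloud(d,K,W); Z=X[...,2]
for n,(lo,hi) in COL.items():
    m=hsvmask(p,lo,hi)
    c=blobcircle(m&np.where((Z>105)&(Z<125),255,0).astype(np.uint8),K,W,114)
    m2=m&np.where((Z>8)&(Z<25),255,0).astype(np.uint8)
    P=np.concatenate([b for b in blobs(m,20)]); 
    hull=cv2.convexHull(P)[:,0,:]
    print(n,"cap",np.round(c[0],1),c[1],"pix")
# mat
m=hsvmask(p,(8,90,60),(20,255,255)); m[:,:400]=0; m[:150]=0; m[:,540:]=0
print("mat",blobcircle(m,K,W,3))
m=np.where(abs(Z-55)<6,255,0).astype(np.uint8); m[:,:280]=0;m[:,380:]=0; m[:180]=0;m[225:]=0
m=cv2.morphologyEx(m,cv2.MORPH_OPEN,np.ones((3,3)))
print("drum",blobcircle(m,K,W,55))
m=hsvmask(p,(170,130,60),(8,255,255)); m[:,:120]=0;m[:,240:]=0;m[:230]=0
L=toplane(K,W,blobs(m,5)[0],61); l=cv2.fitLine(L.astype(np.float32),cv2.DIST_L2,0,.01,.01).ravel(); print("redline",L.mean(0),l,np.degrees(np.arctan2(l[1],l[0])))
g=hsvmask(p,(70,80,20),(90,255,255)); g[:,:100]=0;g[:,250:]=0; 
m=np.where((abs(Z-61)<3),255,0).astype(np.uint8); m[:,:120]=0;m[:,240:]=0;m[:180]=0
b=max(blobs(m),key=len); P=toplane(K,W,b,60).astype(np.float32); print("honer",cv2.minAreaRect(P))
m=np.where((Z>80),255,0).astype(np.uint8); m[:,:140]=0;m[:,210:]=0;m[:210]=0;m[265:]=0
q=X[m>0]; print("shaft",len(q),q.mean(0),np.nanmax(q[:,2]))
m=np.where(abs(Z-11)<3,255,0).astype(np.uint8); m[:,:260]=0;m[:,370:]=0;m[:262]=0;m[290:]=0
q=X[m>0]; print("watch",np.min(q,0),np.max(q,0))
E
```

```text
red cap [579.4  44.2] 25.087670111121014 pix
blue cap [644.4 -58.5] 25.10381314300762 pix
yellow cap [522.8 -61.8] 25.167644794836683 pix
mat (array([ 558.31670097, -320.91335891]), np.float64(113.99993438015059))
drum (array([582.49906239, -23.91299157]), np.float64(27.34116049369913))
redline [470.34888822 309.77182408] [ 9.3609917e-01 -3.5173616e-01  4.7034888e+02  3.0977182e+02] -20.593544
honer ((511.7513122558594, 293.79376220703125), (145.89671325683594, 142.1258087158203), 5.674113750457764)
shaft 84 [513.14394806 292.22711979  92.98225496] 99.7210381646156
watch [412.1085153  -72.11151391   8.00654349] [450.38715232  83.47861034  13.99777092]
```

Emit:
apply_moves:
  targets:
    - [0.022,-0.044,0,0,0,0,0.0854]
    - [0.022,-0.044,0,0,0,0,0.0854]
    - [0.022,-0.044,0,0,0,0,0.0854]
    - [0.022,-0.044,0,0,0,0,0.0854]
    - [0.022,-0.044,0,0,0,0,0.0854]
    - [0.022,-0.044,0,0,0,0,0.0854]
    - [0.022,-0.044,0,0,0,0,0.0854]
    - [0.022,-0.044,0,0,0,0,0.0854]
    - [0.022,-0.044,0,0,0,0,0.0854]
    - [0.022,-0.044,0,0,0,0,0.0854]
    - [0.022,-0.044,0,0,0,0,0.0854]
    - [0.0,0,0,0,0,0,0.0854]

```text
time: 1.35
eef_pos: [502.2, 16.9, 227.7]
ee_rot: [0.229, 0.974, -0.001, 0.0]
wrist_force: [0.7, 0.6, -0.4]
grip_width: 85.4
```

Emit:
apply_moves:
  targets:
    - [0.01,-0.04,0,0,0,0,0.0854]
    - [0.01,-0.038,0,0,0,0,0.0854]
    - [0,0,0,0,0,0,0.0854]

```text
time: 1.65
eef_pos: [522.4, -63.5, 226.6]
ee_rot: [0.229, 0.973, -0.0, -0.001]
wrist_force: [-0.1, 0.2, 0.2]
grip_width: 85.0
```

Run:
```python
from h import *
p,d,K,W=shot("wrist","w1"); s=sensors.sense(); print(s["eef_pos"],s["ee_rot"],s["time"])
for n in COL:
    m=hsvmask(p,*COL[n]); Z=cloud(d,K,W)[...,2]
    m&=np.where((Z>100)&(Z<130),255,0).astype(np.uint8)
    if m.sum(): print(n,blobcircle(m,K,W,114))
```

```text
[521.4395346  -61.31919361 226.50449472] [ 2.28701120e-01  9.73494979e-01  8.37092776e-04 -1.61963780e-03] 1.7
red (array([577.09598484,  43.11928117]), np.float64(27.275045211584224))
blue (array([644.58605619, -57.90210401]), np.float64(25.3420142341961))
yellow (array([516.32017003, -60.11772479]), np.float64(19.515135806627676))
```

View pics/w1.png

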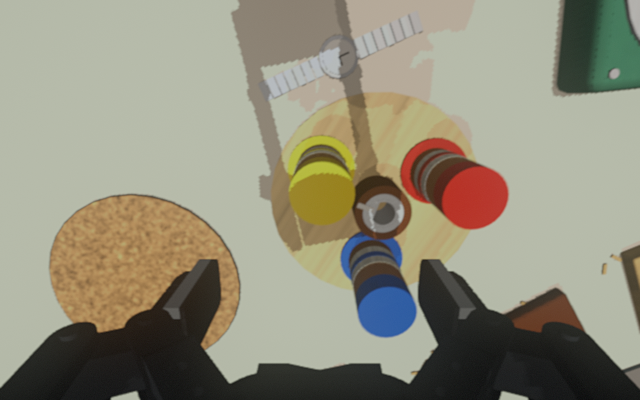

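Emit:
apply_moves:
  targets:
    - [0.001,0,-0.045,0,0,0,0.0854]
    - [0,0,-0.045,0,0,0,0.0854]
    - [0,0,-0.04,0,0,0,0.0854]
    - [0,0,-0.02,0,0,0,0.0854]
    - [0,0,0,0,0,0,0.0854]

```text
time: 2.2
eef_pos: [520.4, -54.0, 73.9]
ee_rot: [0.228, 0.974, 0.003, -0.0]
wrist_force: [-0.7, 0.4, -0.5]
grip_width: 85.4
```

Emit:
apply_moves:
  targets:
    - [0.002,-0.008,-0.004,0,0,0,0.0854]
    - [0,0,0,0,0,0,0.0854]

```text
time: 2.4
eef_pos: [522.7, -60.4, 70.9]
ee_rot: [0.226, 0.974, 0.003, -0.0]
wrist_force: [-0.1, -1.0, 0.7]
grip_width: 85.6
```

Emit:
apply_moves:
  targets:
    - [0,-0.001,0,0,0,0,0.04]
    - [0,0,0,0,0,0,0.04]
    - [0,0,0,0,0,0,0.04]
    - [0,0,0,0,0,0,0.04]
    - [0,0,0,0,0,0,0.04]
    - [0,0,0,0,0,0,0.04]

```text
time: 3.0
eef_pos: [525.1, -62.1, 74.8]
ee_rot: [0.227, 0.974, 0.003, 0.004]
wrist_force: [-0.7, 0.5, -3.0]
grip_width: 50.9
```

Emit:
apply_moves:
  targets:
    - [0,0,0.03,0,0,0,0.04]
    - [0,0,0.03,0,0,0,0.04]
    - [0,0,0.01,0,0,0,0.04]

```text
time: 3.3
eef_pos: [522.2, -61.3, 143.6]
ee_rot: [0.227, 0.974, 0.004, -0.001]
wrist_force: [1.5, -0.6, -2.4]
grip_width: 50.9
```

Run:
```python
from h import *
p,d,K,W=shot("wrist","w2"); s=sensors.sense(); print(s)
```

```text
{'time': 3.35, 'qpos': array([-0.25416081,  0.26827182,  1.746266  ,  0.00782393,  1.12737958,
       -1.37106248]), 'dq': array([ 0.00042505,  0.02187758,  0.03775634, -0.00021314, -0.0619821 ,
       -0.00088977]), 'joint_torque': array([-5.23006450e-02, -3.68942213e+01, -2.06159717e+01,  3.54581571e-02,
        3.22591318e-01,  1.26872601e-03]), 'eef_pos': array([522.53777657, -61.37920668, 144.14732673]), 'ee_rot': array([ 2.26638320e-01,  9.73972567e-01,  3.53647328e-03, -6.61665540e-05]), 'wrist_force': array([ 0.46988083, -0.54228661, -1.31753034]), 'moment': array([-0.01848684,  0.00254351,  0.02135056]), 'grip_width': 50.56227410675221}
```

View pics/w2.png

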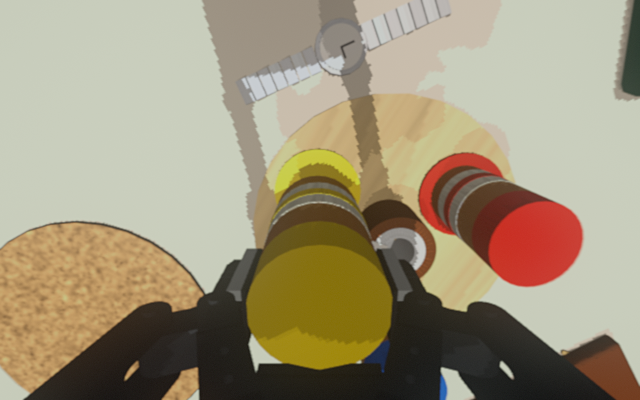

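Emit:
apply_moves:
  targets:
    - [-0.003,-0.02,0,0,0,0,0.04]
    - [-0.003,-0.04,0,0,0,0,0.04]
    - [-0.003,-0.04,0,0,0,0,0.04]
    - [-0.003,-0.04,0,0,0,0,0.04]
    - [-0.003,-0.04,0,0,0,0,0.04]
    - [-0.003,-0.04,0,0,0,0,0.04]
    - [-0.003,-0.04,0,0,0,0,0.04]
    - [-0.002,-0.03,0,0,0,0,0.04]
    - [0,-0.008,0,0,0,0,0.04]

```text
time: 4.25
eef_pos: [493.0, -365.6, 132.4]
ee_rot: [0.224, 0.974, 0.007, -0.006]
wrist_force: [0.6, 0.4, -2.6]
grip_width: 50.5
```

Emit:
apply_moves:
  targets:
    - [0.006,0.006,-0.02,-0.9,-0.5,0,0.04]
    - [0,0,-0.025,0,0,0,0.04]
    - [0,0,-0.012,0,0,0,0.04]
    - [0,0,0,0,0,0,0.04]

```text
time: 4.65
eef_pos: [497.3, -358.7, 69.2]
ee_rot: [0.226, 0.974, 0.002, -0.002]
wrist_force: [-0.8, 0.9, -2.5]
grip_width: 51.0
```

Emit:
apply_moves:
  targets:
    - [0,0,-0.005,0,0,0,0.04]
    - [0,0,-0.002,0,0,0,0.04]
    - [0,0,0,0,0,0,0.04]

```text
time: 4.95
eef_pos: [498.1, -358.3, 64.1]
ee_rot: [0.225, 0.974, 0.002, -0.002]
wrist_force: [0.8, 1.3, -1.4]
grip_width: 50.8
```

Emit:
apply_moves:
  targets:
    - [0,0,-0.002,0,0,0,0.04]
    - [0,0,-0.001,0,0,0,0.04]

```text
time: 5.15
eef_pos: [499.0, -358.8, 63.3]
ee_rot: [0.225, 0.974, 0.001, -0.0]
wrist_force: [-2.2, 1.2, 4.8]
grip_width: 50.8
```

Emit:
apply_moves:
  targets:
    - [0,0,0,0,0,0,0.0854]
    - [0,0,0,0,0,0,0.0854]
    - [0,0,0,0,0,0,0.0854]
    - [0,0,0,0,0,0,0.0854]

```text
time: 5.55
eef_pos: [500.3, -359.7, 64.3]
ee_rot: [0.225, 0.974, 0.0, 0.002]
wrist_force: [-0.6, 0.6, -0.1]
grip_width: 85.0
```

Emit:
apply_moves:
  targets:
    - [0,0,0.03,0,0,0,0.0854]
    - [0,0,0.045,0,0,0,0.0854]
    - [0.005,0.01,0.01,0,0,0,0.0854]
    - [0.018,0.037,0,0,0,0,0.0854]
    - [0.018,0.037,0,0,0,0,0.0854]
    - [0.018,0.037,0,0,0,0,0.0854]
    - [0.018,0.037,0,0,0,0,0.0854]
    - [0.018,0.037,0,0,0,0,0.0854]
    - [0.018,0.037,0,0,0,0,0.0854]
    - [0.018,0.037,0,0,0,0,0.0854]
    - [0.014,0.03,0,0,0,0,0.0854]
    - [0,0,0,0,0,0,0.0854]

```text
time: 6.75
eef_pos: [648.2, -46.7, 147.2]
ee_rot: [0.228, 0.974, 0.001, 0.0]
wrist_force: [-0.4, -0.3, 0.0]
grip_width: 85.7
```

```bash
cat >> h.py <<'E'
def level():
    s=sensors.sense(); t=R.from_quat(s["ee_rot"]).as_matrix()
    z=t[:,2]; rv=np.degrees(np.cross(z,[0,0,-1])); print("t",round(s["time"],2),"pos",np.round(s["eef_pos"],1),"level turn deg",np.round(rv,2),"yaw_y",round(np.degrees(np.arctan2(t[1,1],t[0,1])),2),"q",np.round(s["qpos"],2),"F",np.round(s["wrist_force"],1)); return s
E
python3 - <<'E'
from h import *
level(); p,d,K,W=shot("top","t2")
X=cloud(d,K,W); Z=X[...,2]
for n in COL:
    m=hsvmask(p,*COL[n])&np.where((Z>90)&(Z<125),255,0).astype(np.uint8)
    b=blobs(m)
    if b: print(n,blobcircle(m,K,W,103 if n=="yellow" else 114))
E
```

```text
t 6.75 pos [648.2 -46.7 147.2] level turn deg [-0.15  0.09  0.  ] yaw_y 63.67 q [-0.18  0.44  1.47  0.    1.24 -1.29] F [-0.4 -0.3  0. ]
red (array([577.25874721,  35.56443669]), np.float64(18.2806756253579))
blue (array([633.03962638, -57.47823504]), np.float64(15.871374410002561))
yellow (array([ 496.29917857, -358.5147392 ]), np.float64(25.193249060912283))
```

View pics/t2.png

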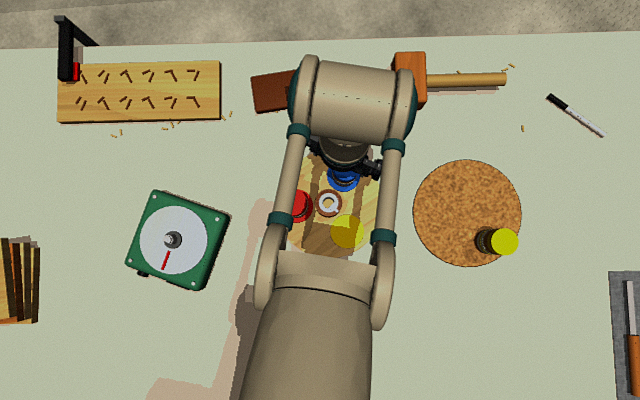

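Emit:
apply_moves:
  targets:
    - [-0.004,-0.011,-0.02,0,0,0,0.0854]
    - [0,0,-0.03,0,0,0,0.0854]
    - [0,0,-0.02,0,0,0,0.0854]
    - [0,0,0,0,0,0,0.0854]

```text
time: 7.2
eef_pos: [641.4, -62.3, 74.7]
ee_rot: [0.228, 0.974, -0.001, -0.0]
wrist_force: [-0.2, -0.2, 0.2]
grip_width: 86.0
```

Emit:
apply_moves:
  targets:
    - [0.003,0.004,-0.004,0,0,0,0.0854]
    - [0,0,0,0,0,0,0.04]
    - [0,0,0,0,0,0,0.04]
    - [0,0,0,0,0,0,0.04]
    - [0,0,0,0,0,0,0.04]
    - [0,0,0,0,0,0,0.04]
    - [0,0,0,0,0,0,0.04]

```text
time: 7.9
eef_pos: [645.8, -60.2, 73.9]
ee_rot: [0.229, 0.973, -0.001, 0.002]
wrist_force: [-0.1, 1.0, -2.0]
grip_width: 50.9
```

Emit:
apply_moves:
  targets:
    - [0,0,0.03,0,0,0,0.04]
    - [0,0,0.03,0,0,0,0.04]
    - [0,-0.015,0.005,0,0,0,0.04]
    - [-0.003,-0.04,0,0,0,0,0.04]
    - [-0.003,-0.04,0,0,0,0,0.04]
    - [-0.003,-0.04,0,0,0,0,0.04]
    - [-0.003,-0.04,0,0,0,0,0.04]
    - [-0.003,-0.04,0,0,0,0,0.04]
    - [-0.003,-0.04,0,0,0,0,0.04]
    - [-0.003,-0.03,0,0,0,0,0.04]
    - [0,-0.01,0,0,0,0,0.04]
    - [0,0,0,0,0,0,0.04]

```text
time: 9.1
eef_pos: [615.0, -372.4, 129.4]
ee_rot: [0.228, 0.974, -0.002, -0.004]
wrist_force: [0.7, -0.2, -1.8]
grip_width: 50.9
```

Run:
```python
from h import *
level()
```

```text
t 9.1 pos [ 615.  -372.4  129.4] level turn deg [ 0.13 -0.55  0.  ] yaw_y 63.61 q [-0.64  0.56  1.31 -0.01  1.29 -1.75] F [ 0.7 -0.2 -1.8]
```

Emit:
apply_moves:
  targets:
    - [0.005,0.017,-0.01,0.1,-0.5,0,0.04]
    - [0,0,-0.03,0,0,0,0.04]
    - [0,0,-0.018,0,0,0,0.04]
    - [0,0,0,0,0,0,0.04]

```text
time: 9.5
eef_pos: [619.5, -349.9, 68.5]
ee_rot: [0.228, 0.974, 0.002, -0.001]
wrist_force: [0.1, 0.1, -1.6]
grip_width: 51.3
```

Emit:
apply_moves:
  targets:
    - [0,-0.003,-0.004,0,0,0,0.04]
    - [0,0,-0.002,0,0,0,0.04]
    - [0,0,-0.001,0,0,0,0.04]
    - [0,0,0,0,0,0,0.04]

```text
time: 9.9
eef_pos: [621.0, -351.0, 63.3]
ee_rot: [0.226, 0.974, 0.002, -0.0]
wrist_force: [0.2, 0.2, -2.5]
grip_width: 50.9
```

Emit:
apply_moves:
  targets:
    - [0,0,-0.002,0,0,0,0.04]
    - [0,0,-0.001,0,0,0,0.04]

```text
time: 10.1
eef_pos: [621.7, -351.5, 61.9]
ee_rot: [0.226, 0.974, 0.001, 0.001]
wrist_force: [0.1, -0.1, -1.4]
grip_width: 50.8
```

Emit:
apply_moves:
  targets:
    - [0,0,-0.002,0,0,0,0.04]
    - [0,0,-0.001,0,0,0,0.04]

```text
time: 10.3
eef_pos: [622.0, -351.6, 61.8]
ee_rot: [0.226, 0.974, 0.001, 0.002]
wrist_force: [-1.1, 1.3, -0.6]
grip_width: 50.6
```

Emit:
apply_moves:
  targets:
    - [0,0,-0.002,0,0,0,0.04]
    - [0,0,-0.002,0,0,0,0.04]

```text
time: 10.5
eef_pos: [622.1, -351.7, 61.7]
ee_rot: [0.226, 0.974, 0.001, 0.003]
wrist_force: [-2.8, 1.0, 9.3]
grip_width: 50.7
```

Contact made; release, rise, and go to the red jar.

Emit:
apply_moves:
  targets:
    - [0,0,0.001,0,0,0,0.0854]
    - [0,0,0,0,0,0,0.0854]
    - [0,0,0,0,0,0,0.0854]
    - [0,0,0,0,0,0,0.0854]
    - [0,0,0.03,0,0,0,0.0854]
    - [0,0,0.045,0,0,0,0.0854]
    - [0,0.01,0.01,0,0,0,0.0854]
    - [-0.005,0.04,0,0,0,0,0.0854]
    - [-0.005,0.045,0,0,0,0,0.0854]
    - [-0.005,0.045,0,0,0,0,0.0854]
    - [-0.005,0.045,0,0,0,0,0.0854]
    - [-0.005,0.045,0,0,0,0,0.0854]

```text
time: 11.7
eef_pos: [596.7, -122.2, 146.6]
ee_rot: [0.232, 0.973, -0.001, 0.005]
wrist_force: [0.6, -0.5, 0.4]
grip_width: 85.5
```

Emit:
apply_moves:
  targets:
    - [-0.005,0.045,0,0,0,0,0.0854]
    - [-0.005,0.045,0,0,0,0,0.0854]
    - [-0.005,0.04,0,0,0,0,0.0854]
    - [0,0.01,0,0,0,0,0.0854]
    - [0,0,0,0,0,0,0.0854]

```text
time: 12.2
eef_pos: [577.4, 30.0, 144.6]
ee_rot: [0.229, 0.974, 0.001, 0.003]
wrist_force: [0.5, -0.1, -0.1]
grip_width: 85.4
```

Run:
```python
from h import *
level();p,d,K,W=shot("wrist","w3")
```

```text
t 12.2 pos [577.4  30.  144.6] level turn deg [0.01 0.33 0.  ] yaw_y 63.57 q [-0.07  0.34  1.64  0.    1.16 -1.18] F [ 0.5 -0.1 -0.1]
```

View pics/w3.png

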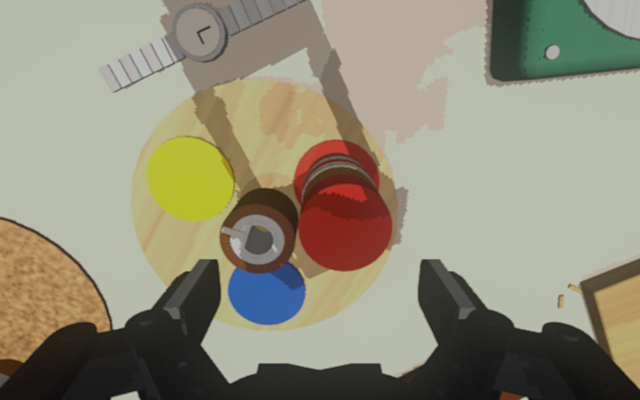

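Emit:
apply_moves:
  targets:
    - [0.001,0.013,-0.01,0,0.3,0,0.0854]
    - [0,0.001,-0.025,0,0,0,0.0854]
    - [0,0,-0.025,0,0,0,0.0854]
    - [0,0,-0.01,0,0,0,0.0854]
    - [0,0,0,0,0,0,0.0854]

```text
time: 12.75
eef_pos: [580.8, 39.4, 70.4]
ee_rot: [0.233, 0.972, -0.001, 0.001]
wrist_force: [-1.0, -0.3, 0.3]
grip_width: 85.5
```

Emit:
apply_moves:
  targets:
    - [-0.001,0.004,0,0,0,0,0.0854]
    - [0,0,0,0,0,0,0.04]
    - [0,0,0,0,0,0,0.04]
    - [0,0,0,0,0,0,0.04]
    - [0,0,0,0,0,0,0.04]
    - [0,0,0,0,0,0,0.04]
    - [0,0,0,0,0,0,0.04]

```text
time: 13.45
eef_pos: [582.0, 42.6, 73.1]
ee_rot: [0.234, 0.972, -0.0, 0.003]
wrist_force: [-0.7, 0.5, -2.3]
grip_width: 50.6
```

Emit:
apply_moves:
  targets:
    - [0,0,0.03,0,0,0,0.04]
    - [0,0,0.035,0,0,0,0.04]
    - [0,-0.015,0.005,0,0,0,0.04]
    - [-0.003,-0.04,0,0,0,0,0.04]
    - [-0.003,-0.04,0,0,0,0,0.04]
    - [-0.003,-0.04,0,0,0,0,0.04]
    - [-0.003,-0.04,0,0,0,0,0.04]
    - [-0.003,-0.04,0,0,0,0,0.04]
    - [-0.003,-0.035,0,0,0,0,0.04]
    - [-0.003,-0.02,0,0,0,0,0.04]
    - [0,-0.01,0,0,0,0,0.04]
    - [0,0,0,0,0,0,0.04]

```text
time: 14.65
eef_pos: [551.2, -253.2, 134.9]
ee_rot: [0.233, 0.972, -0.002, -0.003]
wrist_force: [0.1, -0.3, -2.3]
grip_width: 50.9
```

Run:
```python
from h import *
level()
```

```text
t 14.65 pos [ 551.2 -253.2  134.9] level turn deg [ 0.1  -0.41  0.  ] yaw_y 63.03 q [-0.54  0.39  1.58 -0.01  1.18 -1.64] F [ 0.1 -0.3 -2.3]
```

Emit:
apply_moves:
  targets:
    - [0.004,0,-0.015,0.1,-0.4,0,0.04]
    - [0,0,-0.03,0,0,0,0.04]
    - [0,0,-0.02,0,0,0,0.04]
    - [0,0,0,0,0,0,0.04]

```text
time: 15.05
eef_pos: [555.0, -249.2, 67.4]
ee_rot: [0.232, 0.973, 0.002, -0.0]
wrist_force: [-0.5, 0.3, -2.4]
grip_width: 50.7
```

Emit:
apply_moves:
  targets:
    - [0,-0.002,-0.003,0,0,0,0.04]
    - [0,0,-0.002,0,0,0,0.04]
    - [0,0,-0.002,0,0,0,0.04]

```text
time: 15.35
eef_pos: [556.3, -249.6, 61.7]
ee_rot: [0.231, 0.973, 0.002, 0.001]
wrist_force: [-0.4, -0.3, -1.9]
grip_width: 50.8
```

Emit:
apply_moves:
  targets:
    - [0,0,-0.002,0,0,0,0.04]
    - [0,0,-0.002,0,0,0,0.04]

```text
time: 15.55
eef_pos: [556.6, -249.7, 61.3]
ee_rot: [0.231, 0.973, 0.001, 0.001]
wrist_force: [-2.7, 1.3, 8.7]
grip_width: 50.7
```

Emit:
apply_moves:
  targets:
    - [0,0,0.001,0,0,0,0.0854]
    - [0,0,0,0,0,0,0.0854]
    - [0,0,0,0,0,0,0.0854]
    - [0,0,0,0,0,0,0.0854]
    - [0,0,0.03,0,0,0,0.0854]
    - [0,0,0.045,0,0,0,0.0854]
    - [0,0.01,0.01,0,0,0,0.0854]
    - [0.005,0.04,0,0,0,0,0.0854]
    - [0.005,0.045,0,0,0,0,0.0854]
    - [0.005,0.045,0,0,0,0,0.0854]
    - [0.005,0.045,0,0,0,0,0.0854]
    - [0,0.025,0,0,0,0,0.0854]

```text
time: 16.75
eef_pos: [579.1, -38.0, 152.1]
ee_rot: [0.236, 0.972, 0.0, 0.006]
wrist_force: [0.1, -0.5, -0.2]
grip_width: 85.5
```

Emit:
apply_moves:
  targets:
    - [0,0,0,0,0,0,0.0854]
    - [0,0,0,0,0,0,0.0854]

```text
time: 16.95
eef_pos: [578.4, -33.9, 151.4]
ee_rot: [0.233, 0.973, 0.0, 0.005]
wrist_force: [0.3, 0.0, 1.3]
grip_width: 85.5
```

Run:
```python
from h import *
level();p,d,K,W=shot("wrist","w4"); np.save("pics/w4.npy",d); level()
p,d,K,W=shot("top","t4"); X=cloud(d,K,W); Z=X[...,2]
for n in COL:
    m=hsvmask(p,*COL[n])&np.where((Z>90)&(Z<125),255,0).astype(np.uint8)
    b=blobs(m)
    if b: print(n,blobcircle(m,K,W,103))
```

```text
t 16.95 pos [578.4 -33.9 151.4] level turn deg [0.1  0.59 0.  ] yaw_y 63.1 q [-0.18  0.33  1.63  0.    1.17 -1.28] F [0.3 0.  1.3]
t 17.0 pos [578.2 -34.1 151.4] level turn deg [0.07 0.57 0.  ] yaw_y 63.04 q [-0.18  0.33  1.63  0.    1.17 -1.28] F [0.4 0.2 0.2]
red (array([ 554.62074727, -247.14663051]), np.float64(25.301999575958977))
blue (array([ 621.64216841, -349.85227067]), np.float64(24.989010882468897))
yellow (array([ 496.25379585, -358.52423739]), np.float64(25.169317176333546))
```

View pics/w4.png

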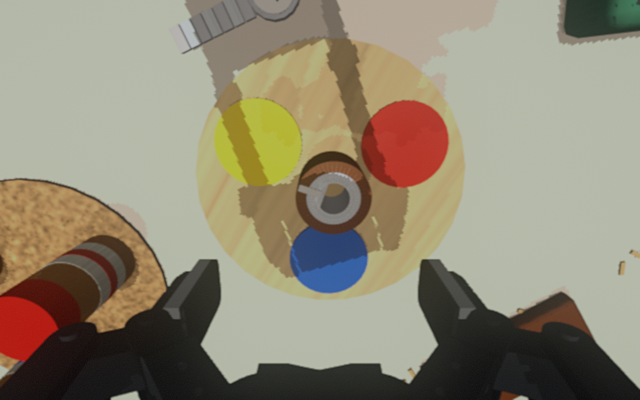

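View pics/t4.png

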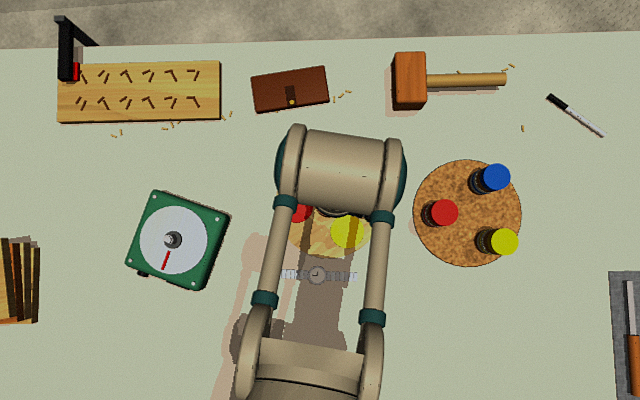

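Run:
```python
from h import *
p=cv2.imread("pics/w4.png")[:,:,::-1].copy(); d=np.load("pics/w4.npy")
st=dict(ee_rot=sensors.sense()["ee_rot"],eef_pos=sensors.sense()["eef_pos"]); K,W=cam("wrist",st)
X=cloud(d,K,W); Z=X[...,2]
print("Zdrumtop",np.median(Z[195:205,312:318]), "board",np.median(Z[60:80,300:320]))
sub=np.zeros(Z.shape,np.uint8); sub[140:245,285:385]=255
m=np.where(abs(Z-55)<5,255,0).astype(np.uint8)&sub
b=max(blobs(m),key=len); print("drum outer",circle(toplane(K,W,b,55)), cv2.fitEllipse(b))
h=cv2.cvtColor(p,cv2.COLOR_RGB2HSV); w=np.where((h[...,1]<70)&(h[...,2]>85),255,0).astype(np.uint8)&m
b=blobs(w)[0]; P=toplane(K,W,b,55); 
cv2.imwrite("pics/w4c.png",cv2.resize(np.vstack([p[145:240,280:390,::-1],cv2.cvtColor(w[145:240,280:390],cv2.COLOR_GRAY2BGR)]),None,fx=3.1,fy=3.1,interpolation=cv2.INTER_CUBIC))
for n in COL:
    mm=hsvmask(p,*COL[n]); mm[:,:200]=0
    print(n,"coaster",blobcircle(cv2.morphologyEx(mm,cv2.MORPH_CLOSE,np.ones((5,5))),K,W,14))
```

```text
Zdrumtop 56.28050299553584 board nan
drum outer (array([582.01891384, -25.50503505]), np.float64(28.321894309913283)) ((332.4421081542969, 196.87777709960938), (73.81639862060547, 75.49457550048828), 79.31240844726562)
red coaster (array([580.04958986,  43.82578722]), np.float64(35.39571325791895))
blue coaster (array([646.61776737, -59.84987268]), np.float64(33.48249270683335))
yellow coaster (array([525.10240816, -53.56627758]), np.float64(28.252147454117722))
```

View pics/w4c.png

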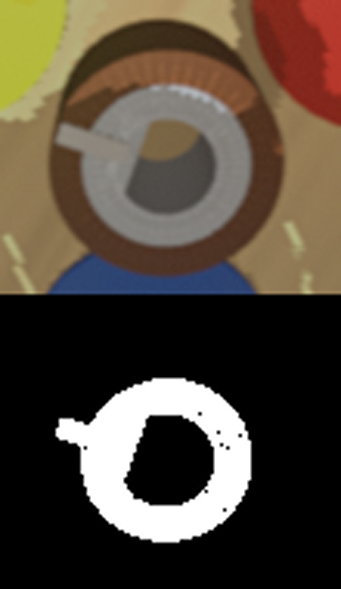

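```bash
cat >> h.py <<'E'
def drumpose(p,d,K,W,roi,zt,pr=True):
    Z=cloud(d,K,W)[...,2]; sub=np.zeros(Z.shape,np.uint8); sub[roi[0]:roi[1],roi[2]:roi[3]]=255
    m=np.where(abs(Z-zt)<5,255,0).astype(np.uint8)&sub
    b=max(blobs(m),key=len); c,r=circle(toplane(K,W,b,zt))
    h=cv2.cvtColor(p,cv2.COLOR_RGB2HSV); w=np.where((h[...,1]<75)&(h[...,2]>85),255,0).astype(np.uint8)&sub
    b=blobs(w)[0]; P=toplane(K,W,b,zt)
    cc,rr=c,21
    for _ in range(6):
        q=P[abs(np.hypot(*(P-cc).T)-rr)<2.0]; cc,rr=circle(q)
    vu=np.argwhere(w>0); A=toplane(K,W,vu[:,::-1],zt); rad=np.hypot(*(A-cc).T)
    L=A[(rad>rr+1.5)&(rad<30)]; dl=L.mean(0)-cc; yawx=np.degrees(np.arctan2(-dl[1],-dl[0]))
    print("outer",c,r,"ring",cc,rr,"line pts",len(L),"drum x yaw",yawx, "axis vs fit",np.hypot(*dl))
E
python3 - <<'E'
from h import *
p=cv2.imread("pics/w4.png")[:,:,::-1].copy(); d=np.load("pics/w4.npy")
K,W=cam("wrist",sensors.sense())
drumpose(p,d,K,W,(140,245,285,385),55)
E
```

```text
outer [582.01891384 -25.50503505] 28.321894309913283 ring [582.56251889 -25.25427569] 20.290138312889034 line pts 58 drum x yaw 46.148182505339385 axis vs fit 23.294096478099814
```

Emit:
apply_moves:
  targets:
    - [0.004,0.009,-0.02,0,0.5,0,0.0854]
    - [0,0,-0.03,0,0,0,0.0854]
    - [0,0,-0.03,0,0,0,0.0854]
    - [0,0,-0.02,0,0,0,0.0854]
    - [0,0,0,0,0,0,0.0854]

```text
time: 17.55
eef_pos: [584.4, -34.2, 49.6]
ee_rot: [0.238, 0.971, -0.002, 0.004]
wrist_force: [-1.1, 0.0, -0.9]
grip_width: 85.7
```

Run:
```python
from h import *
level()
```

```text
t 17.55 pos [584.4 -34.2  49.6] level turn deg [0.3  0.38 0.  ] yaw_y 62.44 q [-0.17  0.44  1.74 -0.    0.95 -1.26] F [-1.1  0.  -0.9]
```

Emit:
apply_moves:
  targets:
    - [-0.002,0.009,-0.005,0.3,0.4,0,0.0854]
    - [0,0,-0.012,0,0,0,0.0854]
    - [0,0,0,0,0,0,0.0854]

```text
time: 17.85
eef_pos: [583.9, -27.2, 33.2]
ee_rot: [0.24, 0.971, 0.0, 0.001]
wrist_force: [-0.4, 0.5, -0.9]
grip_width: 85.5
```

Run:
```python
from h import *
level()
```

```text
t 17.85 pos [583.9 -27.2  33.2] level turn deg [0.02 0.12 0.  ] yaw_y 62.24 q [-0.17  0.46  1.76  0.    0.92 -1.25] F [-0.4  0.5 -0.9]
```

Emit:
apply_moves:
  targets:
    - [-0.002,0.002,-0.007,0,0.1,0,0.0854]
    - [0,0,-0.004,0,0,0,0.0854]
    - [0,0,0,0,0,0,0.0854]

```text
time: 18.15
eef_pos: [583.0, -25.2, 22.8]
ee_rot: [0.24, 0.971, -0.0, 0.002]
wrist_force: [-0.3, 0.2, 0.2]
grip_width: 85.4
```

Run:
```python
from h import *
level()
```

```text
t 18.15 pos [583.  -25.2  22.8] level turn deg [0.06 0.2  0.  ] yaw_y 62.25 q [-0.16  0.47  1.77 -0.    0.89 -1.25] F [-0.3  0.2  0.2]
```

Centred on the drum. Closing.

Emit:
apply_moves:
  targets:
    - [-0.001,0,0,0,0.2,0,0.04]
    - [0,0,0,0,0,0,0.04]
    - [0,0,0,0,0,0,0.04]
    - [0,0,0,0,0,0,0.04]
    - [0,0,0,0,0,0,0.04]
    - [0,0,0,0,0,0,0.04]

```text
time: 18.75
eef_pos: [582.5, -25.1, 23.8]
ee_rot: [0.24, 0.971, -0.0, 0.001]
wrist_force: [0.0, -0.1, -1.3]
grip_width: 55.3
```

Run:
```python
from h import *
s=level(); print(s["grip_width"])
```

```text
t 18.75 pos [582.5 -25.1  23.8] level turn deg [0.08 0.09 0.  ] yaw_y 62.28 q [-0.16  0.47  1.77 -0.    0.9  -1.25] F [ 0.  -0.1 -1.3]
55.25554257699253
```

Emit:
apply_moves:
  targets:
    - [0,0,0.03,0,0,0,0.04]
    - [0,0,0.045,0,0,0,0.04]
    - [0,0,0.045,0,0,0,0.04]
    - [0,0,0.02,0,0,0,0.04]
    - [0,0,0,0,0,0,0.04]

```text
time: 19.25
eef_pos: [579.3, -24.7, 165.8]
ee_rot: [0.24, 0.971, -0.001, -0.003]
wrist_force: [0.9, -0.5, -1.7]
grip_width: 55.2
```

Run:
```python
from h import *
s=level(); p,d,K,W=shot("wrist","w5"); np.save("pics/w5.npy",d)
X=cloud(d,K,W); Z=X[...,2]; print("Z", Z[300,260:380:10].round(1))
```

```text
t 19.25 pos [579.3 -24.7 165.8] level turn deg [ 0.01 -0.32  0.  ] yaw_y 62.27 q [-0.16  0.33  1.6  -0.    1.22 -1.25] F [ 0.9 -0.5 -1.7]
Z [198.1 198.5 198.8 198.6 184.  179.1 179.3 181.1 184.9 197.7 197.8 198.6]
```

View pics/w5.png

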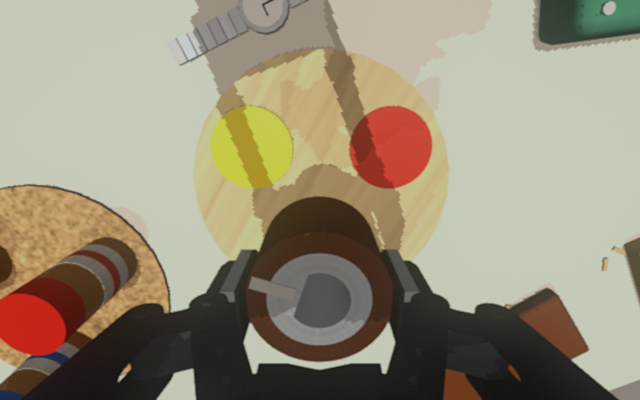

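```bash
cat > hd.py <<'E'
from h import *
def held(p,d,K,W,s):
    zt=s["eef_pos"][2]-12.7+45
    h=cv2.cvtColor(p,cv2.COLOR_RGB2HSV); w=np.where((h[...,1]<75)&(h[...,2]>70),255,0).astype(np.uint8)
    Z=cloud(d,K,W)[...,2]; w&=np.where(abs(Z-zt)<5,255,0).astype(np.uint8); w[:, :240]=0; w[:,405:]=0; w[:235]=0
    b=blobs(w)[0]; P=toplane(K,W,b,zt); cc=s["eef_pos"][:2]; rr=20
    cc,rr=circle(P[np.hypot(*(P-cc).T)<22.5])
    for _ in range(8):
        q=P[abs(np.hypot(*(P-cc).T)-rr)<1.5]; cc,rr=circle(q)
    vu=np.argwhere(w>0); A=toplane(K,W,vu[:,::-1],zt); rad=np.hypot(*(A-cc).T)
    L=A[(rad>rr+1.5)&(rad<29)]; dl=L.mean(0)-cc
    yawx=np.degrees(np.arctan2(-dl[1],-dl[0]))
    t=R.from_quat(s["ee_rot"]).as_matrix()
    off=t[:2,:2].T@(cc-s["eef_pos"][:2])
    print("ring c",cc,rr,len(q),"line n",len(L),"drum yaw",yawx,"rel tool (x,y)",off)
    # leather outer
    return cc,w
E
python3 - <<'E'
from hd import *
p=cv2.imread("pics/w5.png")[:,:,::-1].copy(); d=np.load("pics/w5.npy"); s=sensors.sense(); K,W=cam("wrist",s)
cc,w=held(p,d,K,W,s)
cv2.imwrite("pics/w5c.png",np.vstack([p[230:370,230:410,::-1],cv2.cvtColor(w[230:370,230:410],cv2.COLOR_GRAY2BGR)]).repeat(2,0).repeat(2,1))
E
```

```text
ring c [578.52835813 -24.88982609] 20.099636610723017 276 line n 375 drum yaw 82.98686844297306 rel tool (x,y) [-0.07988664 -0.31578775]
```

View pics/w5c.png

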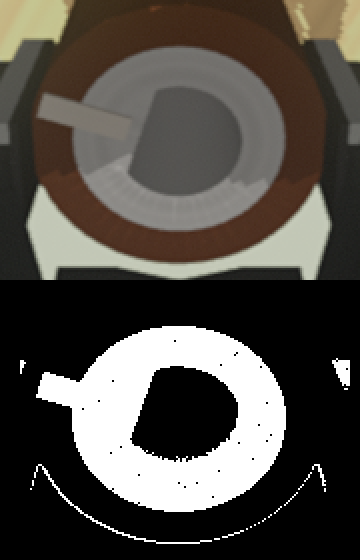

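Run:
```python
import re
t=open('hd.py').read()
t=t.replace('b=blobs(w)[0]','w=cv2.drawContours(np.zeros_like(w),[blobs(w)[0][:,None,:]],-1,255,-1)&w; b=blobs(w)[0]')
open('hd.py','w').write(t)
from hd import *
p=cv2.imread("pics/w5.png")[:,:,::-1].copy(); d=np.load("pics/w5.npy"); s=sensors.sense(); K,W=cam("wrist",s)
held(p,d,K,W,s)
```

```text
ring c [578.52835813 -24.88982609] 20.099636610723017 276 line n 205 drum yaw 44.87653100289218 rel tool (x,y) [-0.07988664 -0.31578775]
```

Emit:
apply_moves:
  targets:
    - [-0.008,0.03,0.002,0,-0.3,-8.2,0.04]
    - [-0.008,0.03,0.002,0,0,-8.2,0.04]
    - [-0.008,0.03,0.002,0,0,-8.2,0.04]
    - [-0.008,0.03,0.002,0,0,-8.2,0.04]
    - [-0.008,0.03,0.002,0,0,-8.2,0.04]
    - [-0.008,0.03,0.002,0,0,-8.2,0.04]
    - [-0.008,0.03,0,0,0,-8.2,0.04]
    - [-0.008,0.025,0,0,0,-8.2,0.04]
    - [0,0,0,0,0,0,0.04]
    - [0,0,0,0,0,0,0.04]

```text
time: 20.3
eef_pos: [499.6, 215.8, 154.0]
ee_rot: [0.744, 0.668, -0.01, -0.015]
wrist_force: [-0.2, 0.2, -1.2]
grip_width: 55.0
```

Run:
```python
from hd import *
s=level(); p,d,K,W=shot("wrist","w6"); np.save("pics/w6.npy",d); level()
held(p,d,K,W,s)
```

```text
t 20.3 pos [499.6 215.8 154. ] level turn deg [-0.52 -2.   -0.  ] yaw_y -6.09 q [0.27 0.3  1.67 0.02 1.2  0.37] F [-0.2  0.2 -1.2]
t 20.35 pos [499.4 215.6 153.9] level turn deg [-0.55 -2.05 -0.  ] yaw_y -6.14 q [0.27 0.3  1.67 0.02 1.2  0.37] F [ 0.6 -0.3 -1.5]
ring c [500.57495193 215.39226823] 20.10946306948338 277 line n 205 drum yaw -22.37608785685911 rel tool (x,y) [-0.27004383  1.0054806 ]
```

View pics/w6.png

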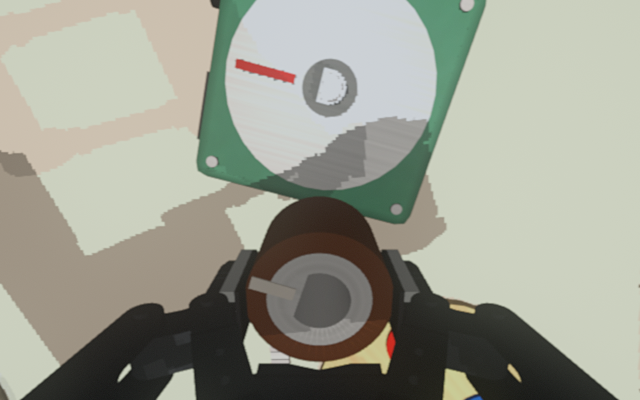

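Emit:
apply_moves:
  targets:
    - [0.005,0,0.015,-0.5,-2.0,2.5,0.04]
    - [0,0,0,0,0,0,0.04]
    - [0,0,0,0,0,0,0.04]

```text
time: 20.65
eef_pos: [505.3, 213.2, 168.9]
ee_rot: [0.728, 0.685, -0.001, 0.001]
wrist_force: [0.0, -0.2, -1.2]
grip_width: 55.2
```

Run:
```python
from hd import *
s=level(); p,d,K,W=shot("wrist","w7"); np.save("pics/w7.npy",d); s=level(); np.savez("pics/w7s.npz",K=K,W=W)
held(p,d,K,W,s)
X=cloud(d,K,W); Z=X[...,2]
print(np.nanmedian(Z[100:140,260:280]))
cv2.imwrite("pics/w7c.png",cv2.resize(p[0:200,190:500,::-1],None,fx=2.5,fy=2.5,interpolation=cv2.INTER_CUBIC))
```

```text
t 20.65 pos [505.3 213.2 168.9] level turn deg [0.14 0.01 0.  ] yaw_y -3.48 q [ 0.27  0.28  1.66 -0.    1.2   0.34] F [ 0.  -0.2 -1.2]
t 20.7 pos [505.7 213.3 169.2] level turn deg [0.12 0.06 0.  ] yaw_y -3.49 q [ 0.27  0.28  1.66 -0.    1.2   0.34] F [ 0.6  0.7 -0.9]
ring c [505.26683727 213.32242831] 20.098679895301267 276 line n 207 drum yaw -21.05764799217619 rel tool (x,y) [ 0.04571852 -0.39589599]
61.2974279563451
```

View pics/w7c.png

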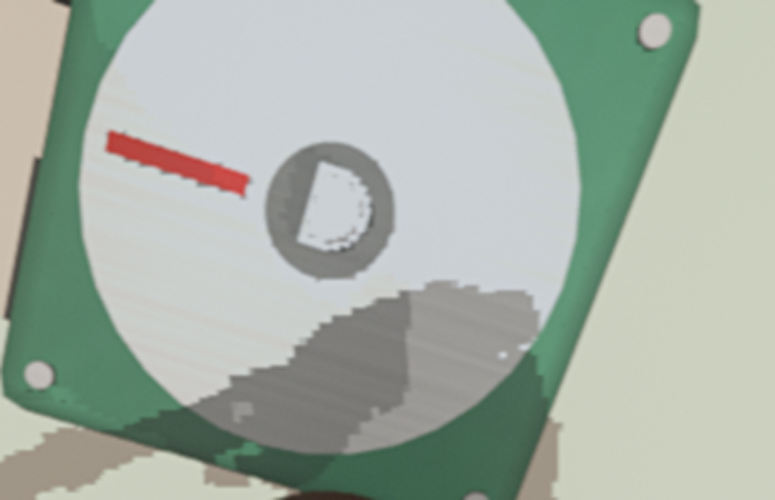

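```bash
cat >> hd.py <<'E'
def honer(p,K,W,roi=(0,160,230,440)):
    h=cv2.cvtColor(p,cv2.COLOR_RGB2HSV); sub=np.zeros(h.shape[:2],np.uint8); sub[roi[0]:roi[1],roi[2]:roi[3]]=255
    r=hsvmask(p,(170,100,60),(8,255,255))&sub; b=blobs(r,10)[0]; L=toplane(K,W,b,61)
    l=cv2.fitLine(L.astype(np.float32),cv2.DIST_L2,0,.01,.01).ravel()
    m=np.where((h[...,2]<150)&(h[...,1]<60),255,0).astype(np.uint8)&sub
    m=cv2.morphologyEx(m,cv2.MORPH_CLOSE,np.ones((3,3)))
    best=None
    for b in blobs(m,100):
        c,rr=circle(toplane(K,W,b,66)); P=toplane(K,W,b,66); res=np.std(np.hypot(*(P-c).T))
        print("shoulder cand",c,rr,res,len(b))
    d=L.mean(0); ang=np.degrees(np.arctan2(l[1],l[0])); print("line mean",d,"line ang mod180",ang%180,"=>x yaw",(ang+90)%180-90)
E
python3 - <<'E'
from hd import *
p=cv2.imread("pics/w7.png")[:,:,::-1].copy(); q=np.load("pics/w7s.npz"); K,W=q["K"],q["W"]
honer(p,K,W)
d=np.load("pics/w7.npy"); X=cloud(d,K,W); Z=X[...,2]
s=(Z>85)&(Z<106); s[140:]=0; s[:, :290]=0; s[:,350:]=0
P=X[s]; print(len(P),P[:,2].max()); b=blobs(np.where(s,255,0).astype(np.uint8)); print(circle(toplane(K,W,b[0],96)), toplane(K,W,b[0],96).min(0),toplane(K,W,b[0],96).max(0))
h=cv2.cvtColor(p,cv2.COLOR_RGB2HSV); g=np.where((Z>54)&(Z<120),255,0).astype(np.uint8); g[200:]=0
E
```

```text
shoulder cand [512.00948341 294.48490911] 17.308387410791546 0.23368135434423143 147
shoulder cand [507.04338144 254.28861486] 22.10687795127848 7.851120479411588 225
line mean [470.45557488 309.99522746] line ang mod180 159.66684 =>x yaw -20.33316
701 99.29794000647374
(array([512.10448218, 294.12432953]), np.float64(8.71665711878774)) [503.06448078 285.10882836] [521.10798482 304.77073899]
```

Emit:
apply_moves:
  targets:
    - [0.002,0.03,0,0,0,0.7,0.04]
    - [0.002,0.03,0,0,0,0,0.04]
    - [0.002,0.019,-0.01,0,0,0,0.04]
    - [0,0,-0.015,0,0,0,0.04]
    - [0,0,0,0,0,0,0.04]
    - [0,0,0,0,0,0,0.04]

```text
time: 21.3
eef_pos: [514.3, 292.7, 145.5]
ee_rot: [0.725, 0.688, 0.002, 0.002]
wrist_force: [-0.3, -1.1, -1.4]
grip_width: 55.2
```

Run:
```python
from hd import *
s=level(); p,d,K,W=shot("wrist","w8"); np.save("pics/w8.npy",d); s=level()
held(p,d,K,W,s)
```

```text
t 21.3 pos [514.3 292.7 145.5] level turn deg [0.06 0.33 0.  ] yaw_y -3.01 q [ 0.4   0.36  1.61 -0.    1.17  0.46] F [-0.3 -1.1 -1.4]
t 21.35 pos [514.1 292.4 145.5] level turn deg [0.08 0.3  0.  ] yaw_y -3.02 q [ 0.4   0.36  1.61 -0.    1.17  0.46] F [-0.4  0.  -1.4]
ring c [514.15861254 292.57986049] 20.169201425256514 276 line n 208 drum yaw -20.769800748215417 rel tool (x,y) [0.16016135 0.04232256]
```

View pics/w8.png

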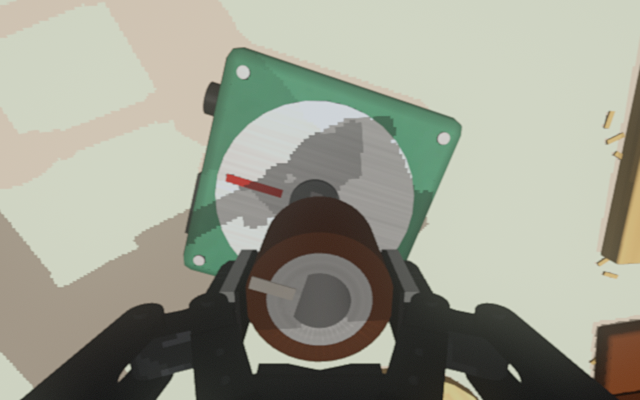

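Emit:
apply_moves:
  targets:
    - [-0.002,0.002,-0.005,0,0.3,0.4,0.04]
    - [0,0,-0.012,0,0,0,0.04]
    - [0,0,0,0,0,0,0.04]

```text
time: 21.65
eef_pos: [512.7, 293.6, 128.8]
ee_rot: [0.724, 0.69, 0.0, 0.001]
wrist_force: [-0.2, -0.5, -2.1]
grip_width: 55.2
```

Run:
```python
from hd import *
s=level()
```

```text
t 21.65 pos [512.7 293.6 128.8] level turn deg [0.03 0.1  0.  ] yaw_y -2.69 q [ 0.4   0.37  1.63 -0.    1.14  0.45] F [-0.2 -0.5 -2.1]
```

Emit:
apply_moves:
  targets:
    - [-0.001,0.001,-0.006,0,0.1,0,0.04]
    - [0,0,-0.006,0,0,0,0.04]
    - [0,0,0,0,0,0,0.04]

```text
time: 21.95
eef_pos: [511.6, 294.2, 115.6]
ee_rot: [0.724, 0.69, -0.0, 0.0]
wrist_force: [0.2, -0.3, -1.6]
grip_width: 55.3
```

Run:
```python
from hd import *
s=level()
```

```text
t 21.95 pos [511.6 294.2 115.6] level turn deg [ 0.04 -0.02  0.  ] yaw_y -2.72 q [ 0.4   0.38  1.65 -0.    1.11  0.45] F [ 0.2 -0.3 -1.6]
```

Emit:
apply_moves:
  targets:
    - [0.0005,0,-0.006,0,0,0,0.04]
    - [0,0,-0.004,0,0,0,0.04]
    - [0,0,0,0,0,0,0.04]

```text
time: 22.25
eef_pos: [512.2, 294.3, 104.7]
ee_rot: [0.724, 0.69, -0.0, 0.0]
wrist_force: [-1.1, -0.0, -1.7]
grip_width: 55.0
```

Run:
```python
from hd import *
s=level(); p,d,K,W=shot("scene","s9"); cv2.imwrite("pics/s9c.png",cv2.resize(p[70:190,320:470,::-1],None,fx=5,fy=5,interpolation=cv2.INTER_CUBIC))
```

```text
t 22.25 pos [512.2 294.3 104.7] level turn deg [ 0.04 -0.02  0.  ] yaw_y -2.72 q [ 0.4   0.39  1.66 -0.    1.09  0.45] F [-1.1 -0.  -1.7]
```

View pics/s9c.png

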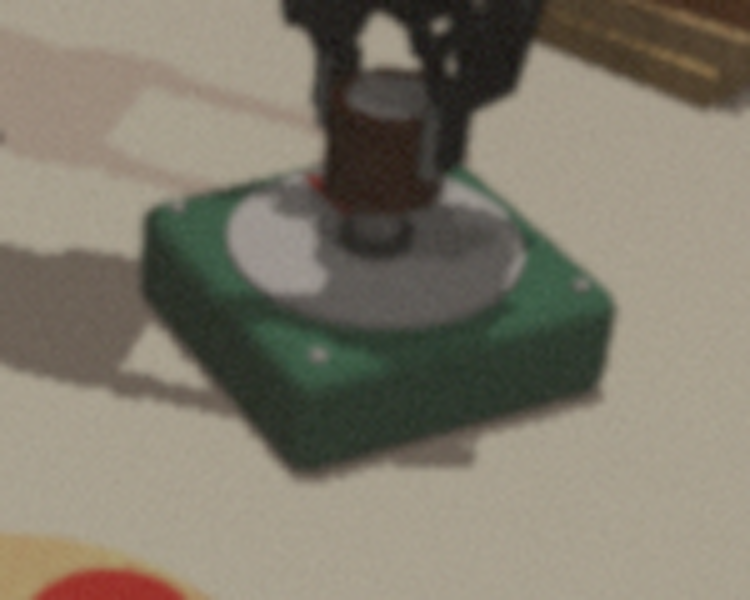

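Emit:
apply_moves:
  targets:
    - [0,0,-0.005,0,0,0,0.04]
    - [0,0,-0.005,0,0,0,0.04]
    - [0,0,0,0,0,0,0.04]

```text
time: 22.6
eef_pos: [512.5, 294.4, 94.5]
ee_rot: [0.724, 0.69, 0.0, 0.0]
wrist_force: [-0.2, 0.0, -2.5]
grip_width: 55.3
```

Run:
```python
from hd import *
s=level()
```

```text
t 22.6 pos [512.5 294.4  94.5] level turn deg [0.02 0.04 0.  ] yaw_y -2.71 q [ 0.4   0.4   1.67 -0.    1.06  0.45] F [-0.2  0.  -2.5]
```

Emit:
apply_moves:
  targets:
    - [0,0,-0.005,0,0,0,0.04]
    - [0,0,-0.005,0,0,0,0.04]
    - [0,0,-0.002,0,0,0,0.04]

```text
time: 22.9
eef_pos: [512.6, 294.4, 81.7]
ee_rot: [0.724, 0.69, 0.0, 0.0]
wrist_force: [0.6, -0.3, -0.3]
grip_width: 54.9
```

Emit:
apply_moves:
  targets:
    - [0,0,-0.002,0,0,0,0.04]
    - [0,0,-0.002,0,0,0,0.04]

```text
time: 23.1
eef_pos: [512.8, 294.5, 79.7]
ee_rot: [0.724, 0.69, 0.0, 0.001]
wrist_force: [-5.0, -2.4, 22.1]
grip_width: 54.9
```

Emit:
apply_moves:
  targets:
    - [0,0,0.0005,0,0,0,0.0854]
    - [0,0,0,0,0,0,0.0854]
    - [0,0,0,0,0,0,0.0854]
    - [0,0,0,0,0,0,0.0854]

```text
time: 23.5
eef_pos: [513.9, 295.0, 81.5]
ee_rot: [0.724, 0.69, 0.002, 0.001]
wrist_force: [-0.2, -0.2, -0.0]
grip_width: 85.3
```

Run:
```python
from hd import *
s=level(); p,d,K,W=shot("wrist","w10"); X=cloud(d,K,W); Z=X[...,2]; print(Z[290:330:10,260:400:10].round(0))
```

```text
t 23.5 pos [513.9 295.   81.5] level turn deg [-0.07  0.26  0.  ] yaw_y -2.72 q [ 0.4   0.42  1.69 -0.    1.03  0.45] F [-0.2 -0.2 -0. ]
[[114. 113. 113. 113.  98.  97.  97.  90.  96. 112. 112. 112. 112.  62.]
 [111. 112. 113. 112.  97.  95.  96.  97. 102. 112. 112. 112. 113.  59.]
 [112. 113. 112. 111. 104. 102. 102. 105. 108. 112. 113. 111. 113.  62.]
 [113. 112. 112. 113. 111. 108. 108. 110. 113. 112. 113. 113. 112.  61.]]
```

View pics/w10.png

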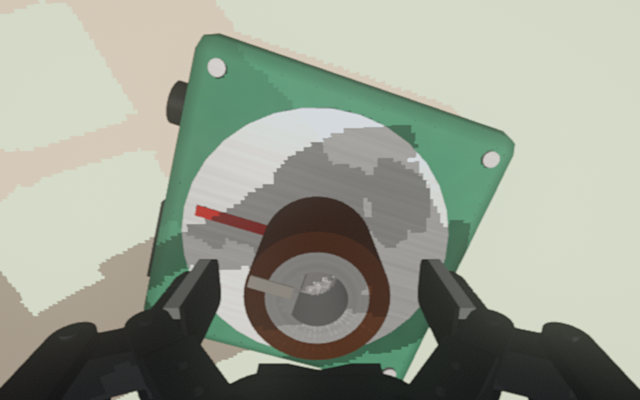

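Emit:
apply_moves:
  targets:
    - [-0.001,0,0.02,0,0.3,0,0.0854]
    - [0,0,0.045,0,0,0,0.0854]
    - [0,0,0.03,0,0,0,0.0854]
    - [0,-0.02,0,0,0,0,0.0854]
    - [0,-0.045,0,0,0,0,0.0854]
    - [0,-0.045,0,0,0,0,0.0854]
    - [0,0,0,0,0,0,0.0854]

```text
time: 24.25
eef_pos: [512.3, 182.7, 178.4]
ee_rot: [0.722, 0.692, -0.001, -0.001]
wrist_force: [-0.4, 1.1, -0.3]
grip_width: 85.5
```

Run:
```python
from hd import *
s=level(); p,d,K,W=shot("wrist","w11"); p,d,K,W=shot("top","t11");  X=cloud(d,K,W); Z=X[...,2]
h=cv2.cvtColor(p,cv2.COLOR_RGB2HSV)
for n in COL:
    m=hsvmask(p,*COL[n]); 
    mj=m&np.where((Z>90)&(Z<125),255,0).astype(np.uint8); mj[:,:400]=0
    print(n,"jar",blobcircle(mj,K,W,103))
    mc=m&np.where((Z>5)&(Z<25),255,0).astype(np.uint8); mc[:,:270]=0; mc[:,390:]=0
    mc=cv2.morphologyEx(mc,cv2.MORPH_CLOSE,np.ones((5,5)))
    b=blobs(mc)[0]; print("  coaster",circle(toplane(K,W,b,14)),len(b))
m=np.where(abs(Z-111)<5,255,0).astype(np.uint8); m[:,:130]=0;m[:,220:]=0;m[:200]=0;m[280:]=0
for b in blobs(m): print("drum",circle(toplane(K,W,b,111)), np.median(Z[m>0]))
```

```text
t 24.25 pos [512.3 182.7 178.4] level turn deg [ 0.01 -0.1   0.  ] yaw_y -2.47 q [0.21 0.27 1.66 0.   1.22 0.26] F [-0.4  1.1 -0.3]
red jar (array([ 554.62074727, -247.14663051]), np.float64(25.301999575958977))
  coaster (array([579.70144382,  44.33242385]), np.float64(34.769804168913495)) 93
blue jar (array([ 621.73362893, -349.91030259]), np.float64(24.91947986105049))
  coaster (array([644.22943873, -58.07047936]), np.float64(34.53740659631512)) 91
yellow jar (array([ 496.2073396 , -358.51186551]), np.float64(25.145150532031415))
  coaster (array([523.62920236, -62.53989809]), np.float64(35.11708359540266)) 94
```

View pics/t11.png

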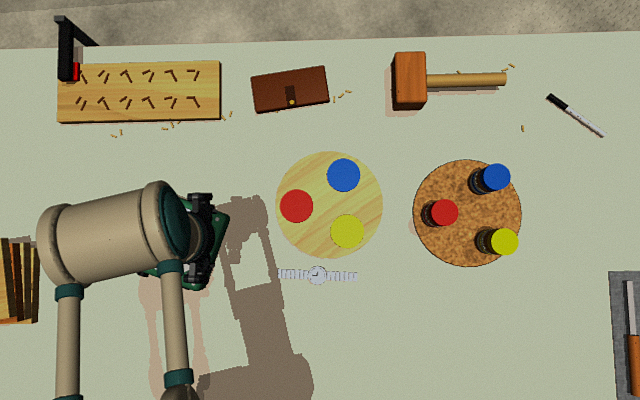

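View pics/w11.png

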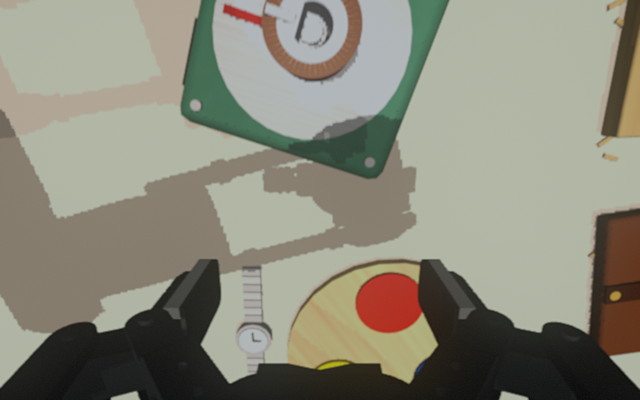

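Emit:
apply_moves:
  targets:
    - [0.002,-0.02,-0.002,0,0,0,0.0854]
    - [0.004,-0.045,-0.002,0,0,0,0.0854]
    - [0.004,-0.045,-0.002,0,0,0,0.0854]
    - [0.004,-0.045,-0.002,0,0,0,0.0854]
    - [0.004,-0.045,-0.002,0,0,0,0.0854]
    - [0.004,-0.045,-0.002,0,0,0,0.0854]
    - [0.004,-0.045,-0.002,0,0,0,0.0854]
    - [0.004,-0.045,-0.002,0,0,0,0.0854]
    - [0.004,-0.045,-0.002,0,0,0,0.0854]
    - [0.004,-0.03,0,0,0,0,0.0854]
    - [0,-0.015,0,0,0,0,0.0854]
    - [0,0,0,0,0,0,0.0854]

```text
time: 25.55
eef_pos: [558.8, -238.5, 156.8]
ee_rot: [0.715, 0.699, 0.006, -0.003]
wrist_force: [-0.1, 0.1, -0.8]
grip_width: 85.4
```

Run:
```python
from hd import *
s=level()
```

```text
t 25.55 pos [ 558.8 -238.5  156.8] level turn deg [-0.79  0.24  0.  ] yaw_y -1.28 q [-0.53  0.37  1.55  0.01  1.22 -0.51] F [-0.1  0.1 -0.8]
```

Emit:
apply_moves:
  targets:
    - [-0.004,-0.009,-0.015,-0.8,0.2,0,0.0854]
    - [0,0,-0.035,0,0,0,0.0854]
    - [0,0,-0.03,0,0,0,0.0854]
    - [0,0,-0.01,0,0,0,0.0854]
    - [0,0,0,0,0,0,0.0854]

```text
time: 26.05
eef_pos: [556.8, -237.3, 65.8]
ee_rot: [0.713, 0.702, 0.003, -0.0]
wrist_force: [0.3, 0.6, 0.3]
grip_width: 85.5
```

Run:
```python
from hd import *
s=level()
```

```text
t 26.05 pos [ 556.8 -237.3   65.8] level turn deg [-0.25  0.18  0.  ] yaw_y -0.9 q [-0.52  0.45  1.67  0.01  1.02 -0.51] F [0.3 0.6 0.3]
```

Emit:
apply_moves:
  targets:
    - [-0.002,-0.01,-0.004,-0.2,0.2,0,0.0854]
    - [0,0,0,0,0,0,0.0854]

```text
time: 26.25
eef_pos: [556.1, -246.5, 63.5]
ee_rot: [0.712, 0.703, 0.0, 0.001]
wrist_force: [-0.4, 0.3, -0.1]
grip_width: 85.5
```

Emit:
apply_moves:
  targets:
    - [-0.001,-0.001,-0.001,0,0,0,0.04]
    - [0,0,0,0,0,0,0.04]
    - [0,0,0,0,0,0,0.04]
    - [0,0,0,0,0,0,0.04]
    - [0,0,0,0,0,0,0.04]
    - [0,0,0,0,0,0,0.04]

```text
time: 26.85
eef_pos: [556.3, -248.7, 65.5]
ee_rot: [0.712, 0.702, 0.001, 0.003]
wrist_force: [0.7, -0.3, -2.2]
grip_width: 51.0
```

Run:
```python
from hd import *
s=level(); print(s["grip_width"]);
```

```text
t 26.85 pos [ 556.3 -248.7   65.5] level turn deg [0.15 0.34 0.  ] yaw_y -0.82 q [-0.54  0.45  1.67  0.    1.01 -0.52] F [ 0.7 -0.3 -2.2]
51.0267080649314
```

Emit:
apply_moves:
  targets:
    - [0,0,0.03,0,0,0,0.04]
    - [0,0,0.035,0,0,0,0.04]
    - [0.002,0.015,0.005,0,0.3,0,0.04]
    - [0.003,0.04,0,0,0,0,0.04]
    - [0.003,0.04,0,0,0,0,0.04]
    - [0.003,0.04,0,0,0,0,0.04]
    - [0.003,0.04,0,0,0,0,0.04]
    - [0.003,0.04,0,0,0,0,0.04]
    - [0.003,0.035,0,0,0,0,0.04]
    - [0.002,0.02,0,0,0,0,0.04]
    - [0,0.01,0,0,0,0,0.04]
    - [0,0,0,0,0,0,0.04]

```text
time: 28.05
eef_pos: [570.8, 49.7, 126.5]
ee_rot: [0.713, 0.701, -0.003, -0.007]
wrist_force: [-0.3, -0.4, -2.0]
grip_width: 50.5
```

Run:
```python
from hd import *
s=level(); p,d,K,W=shot("wrist","w12"); X=cloud(d,K,W); Z=X[...,2]; s=level()
zt=s["eef_pos"][2]-65.5+103
m=hsvmask(p,*COL["red"])&np.where(Z>zt-14,255,0).astype(np.uint8)
print("jar cap",blobcircle(m,K,W,zt))
```

```text
t 28.05 pos [570.8  49.7 126.5] level turn deg [-0.3  -0.85 -0.  ] yaw_y -0.94 q [-0.04  0.36  1.66  0.01  1.14 -0.02] F [-0.3 -0.4 -2. ]
t 28.1 pos [570.7  48.8 126.5] level turn deg [-0.28 -0.87 -0.  ] yaw_y -0.98 q [-0.04  0.36  1.66  0.    1.14 -0.02] F [-0.4 -0.3 -1.8]
jar cap (array([571.18818127,  51.69372108]), np.float64(27.621719187645432))
```

View pics/w12.png

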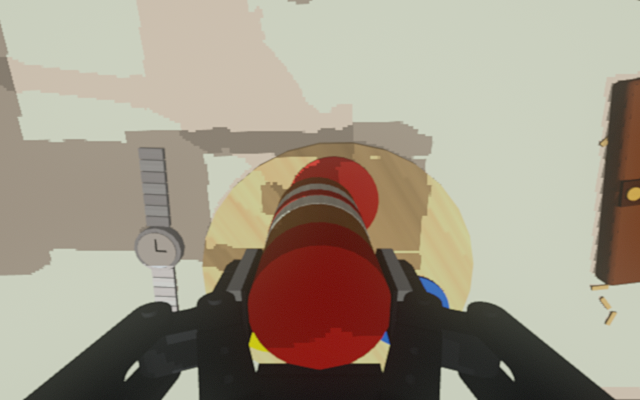

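Emit:
apply_moves:
  targets:
    - [0.009,-0.006,-0.01,-0.3,-0.9,0,0.04]
    - [0,0,-0.02,0,0,0,0.04]
    - [0,0,-0.008,0,0,0,0.04]
    - [0,0,0,0,0,0,0.04]

```text
time: 28.5
eef_pos: [579.9, 38.1, 87.1]
ee_rot: [0.714, 0.7, -0.001, 0.002]
wrist_force: [0.7, 0.1, -1.6]
grip_width: 50.5
```

Run:
```python
from hd import *
s=level()
```

```text
t 28.5 pos [579.9  38.1  87.1] level turn deg [0.19 0.07 0.  ] yaw_y -1.18 q [-0.05  0.4   1.7  -0.    1.04 -0.03] F [ 0.7  0.1 -1.6]
```

Emit:
apply_moves:
  targets:
    - [0,0.005,-0.004,0.2,0.1,0,0.04]
    - [0,0,-0.003,0,0,0,0.04]
    - [0,0,0,0,0,0,0.04]

```text
time: 28.8
eef_pos: [580.6, 41.9, 80.6]
ee_rot: [0.715, 0.699, 0.0, 0.0]
wrist_force: [-0.7, -0.4, -1.3]
grip_width: 50.9
```

Emit:
apply_moves:
  targets:
    - [-0.001,0.001,-0.003,0,0,0,0.04]
    - [0,0,-0.002,0,0,0,0.04]
    - [0,0,0,0,0,0,0.04]

```text
time: 29.1
eef_pos: [580.2, 43.1, 76.6]
ee_rot: [0.715, 0.699, 0.001, 0.001]
wrist_force: [1.3, 1.4, -2.0]
grip_width: 51.0
```

Emit:
apply_moves:
  targets:
    - [0,0,-0.002,0,0,0,0.04]
    - [0,0,-0.001,0,0,0,0.04]

```text
time: 29.3
eef_pos: [580.3, 43.2, 76.4]
ee_rot: [0.715, 0.699, 0.001, 0.002]
wrist_force: [-2.1, -0.4, 1.2]
grip_width: 50.5
```

Emit:
apply_moves:
  targets:
    - [0,0,-0.002,0,0,0,0.04]
    - [0,0,0,0,0,0,0.04]

```text
time: 29.5
eef_pos: [580.5, 43.3, 76.9]
ee_rot: [0.715, 0.699, 0.002, 0.002]
wrist_force: [0.5, -0.1, -1.9]
grip_width: 50.9
```

Emit:
apply_moves:
  targets:
    - [0,0,-0.002,0,0,0,0.04]
    - [0,0,-0.003,0,0,0,0.04]

```text
time: 29.7
eef_pos: [580.9, 43.4, 76.1]
ee_rot: [0.715, 0.7, 0.003, 0.003]
wrist_force: [-9.5, 1.2, 30.0]
grip_width: 51.3
```

Emit:
apply_moves:
  targets:
    - [0,0,0.0005,0,0,0,0.0854]
    - [0,0,0,0,0,0,0.0854]
    - [0,0,0,0,0,0,0.0854]
    - [0,0,0,0,0,0,0.0854]
    - [0,0,0.03,0,0,0,0.0854]
    - [0,0,0.045,0,0,0,0.0854]
    - [0.002,-0.02,0,0,0,0,0.0854]

```text
time: 30.4
eef_pos: [582.7, 24.9, 151.4]
ee_rot: [0.714, 0.7, 0.002, 0.002]
wrist_force: [1.1, -0.6, 0.7]
grip_width: 85.2
```

Run:
```python
from hd import *
s=level()
```

```text
t 30.4 pos [582.7  24.9 151.4] level turn deg [-0.02  0.32  0.  ] yaw_y -1.09 q [-0.08  0.34  1.62  0.    1.18 -0.06] F [ 1.1 -0.6  0.7]
```

Emit:
apply_moves:
  targets:
    - [0.004,-0.045,0,0,0.3,0,0.0854]
    - [0.005,-0.045,0,0,0,0,0.0854]
    - [0.005,-0.045,0,0,0,0,0.0854]
    - [0.005,-0.045,0,0,0,0,0.0854]
    - [0.005,-0.045,0,0,0,0,0.0854]
    - [0.005,-0.045,0,0,0,0,0.0854]
    - [0.005,-0.045,0,0,0,0,0.0854]
    - [0.005,-0.03,0,0,0,0,0.0854]
    - [0,-0.015,0,0,0,0,0.0854]
    - [0,0,0,0,0,0,0.0854]

```text
time: 31.4
eef_pos: [621.9, -350.4, 147.3]
ee_rot: [0.713, 0.701, 0.001, -0.001]
wrist_force: [0.0, 1.0, -0.4]
grip_width: 85.6
```

Run:
```python
from hd import *
s=level()
```

```text
t 31.4 pos [ 621.9 -350.4  147.3] level turn deg [-0.14  0.02  0.  ] yaw_y -1.02 q [-0.61  0.53  1.3   0.    1.31 -0.59] F [ 0.   1.  -0.4]
```

Emit:
apply_moves:
  targets:
    - [0,0,-0.02,0,0,0,0.0854]
    - [0,0,-0.03,0,0,0,0.0854]
    - [0,0,-0.025,0,0,0,0.0854]
    - [0,0,-0.007,0,0,0,0.0854]
    - [0,0,0,0,0,0,0.0854]

```text
time: 31.9
eef_pos: [621.5, -341.4, 63.8]
ee_rot: [0.712, 0.702, 0.003, -0.003]
wrist_force: [0.3, 0.3, -0.2]
grip_width: 85.3
```

Emit:
apply_moves:
  targets:
    - [0,-0.009,-0.001,-0.3,0,0,0.0854]
    - [0,0,0,0,0,0,0.0854]

```text
time: 32.1
eef_pos: [622.6, -349.7, 64.8]
ee_rot: [0.711, 0.703, 0.001, 0.0]
wrist_force: [-0.7, 0.4, 0.9]
grip_width: 85.8
```

Emit:
apply_moves:
  targets:
    - [0,-0.001,-0.002,0,0,0,0.04]
    - [0,0,0,0,0,0,0.04]
    - [0,0,0,0,0,0,0.04]
    - [0,0,0,0,0,0,0.04]
    - [0,0,0,0,0,0,0.04]
    - [0,0,0,0,0,0,0.04]

```text
time: 32.7
eef_pos: [623.8, -352.0, 65.9]
ee_rot: [0.712, 0.703, 0.002, 0.002]
wrist_force: [-0.4, 0.1, 0.1]
grip_width: 50.9
```

Emit:
apply_moves:
  targets:
    - [0,0,0.03,0,0,0,0.04]
    - [0,0,0.035,0,0,0,0.04]
    - [0.002,0.015,0.005,0,0.3,0,0.04]
    - [0.003,0.04,0,0,0,0,0.04]
    - [0.003,0.04,0,0,0,0,0.04]
    - [0.003,0.04,0,0,0,0,0.04]
    - [0.003,0.04,0,0,0,0,0.04]
    - [0.003,0.04,0,0,0,0,0.04]
    - [0.003,0.035,0,0,0,0,0.04]
    - [0.002,0.02,0,0,0,0,0.04]
    - [0,0.005,0,0,0,0,0.04]
    - [0,0,0,0,0,0,0.04]

```text
time: 33.9
eef_pos: [636.9, -55.1, 122.6]
ee_rot: [0.712, 0.702, -0.003, -0.011]
wrist_force: [0.1, -1.4, -2.2]
grip_width: 50.9
```

Run:
```python
from hd import *
s=level()
```

```text
t 33.9 pos [636.9 -55.1 122.6] level turn deg [-0.65 -1.11 -0.  ] yaw_y -0.75 q [-0.2   0.45  1.51  0.01  1.2  -0.19] F [ 0.1 -1.4 -2.2]
```

Emit:
apply_moves:
  targets:
    - [0.008,-0.005,-0.01,-0.6,-1.1,0,0.04]
    - [0,0,-0.018,0,0,0,0.04]
    - [0,0,-0.006,0,0,0,0.04]
    - [0,0,0,0,0,0,0.04]

```text
time: 34.3
eef_pos: [644.1, -63.6, 86.1]
ee_rot: [0.713, 0.702, -0.001, 0.0]
wrist_force: [0.6, -0.7, -0.9]
grip_width: 51.2
```

Run:
```python
from hd import *
s=level()
```

```text
t 34.3 pos [644.1 -63.6  86.1] level turn deg [ 0.09 -0.07  0.  ] yaw_y -0.88 q [-0.2   0.49  1.55 -0.    1.11 -0.19] F [ 0.6 -0.7 -0.9]
```

Emit:
apply_moves:
  targets:
    - [0,0.004,-0.004,0,0,0,0.04]
    - [0,0,-0.003,0,0,0,0.04]
    - [0,0,0,0,0,0,0.04]

```text
time: 34.6
eef_pos: [644.6, -61.0, 79.4]
ee_rot: [0.713, 0.701, -0.001, 0.001]
wrist_force: [0.9, -0.2, -1.1]
grip_width: 50.8
```

Run:
```python
from hd import *
s=level(); p,d,K,W=shot("wrist","w13"); X=cloud(d,K,W); Z=X[...,2]
m=hsvmask(p,*COL["blue"])&np.where(Z>100,255,0).astype(np.uint8)
b=blobs(m)[0]; print("cap z",np.nanmedian(Z[m>0]))
zt=118; print(circle(toplane(K,W,b,zt)))
P=toplane(K,W,b,zt); print(P.min(0),P.max(0))
```

```text
t 34.6 pos [644.6 -61.   79.4] level turn deg [ 0.12 -0.01  0.  ] yaw_y -1.0 q [-0.2   0.49  1.56 -0.    1.09 -0.18] F [ 0.9 -0.2 -1.1]
cap z 117.90304168431442
(array([644.95463168, -57.10128709]), np.float64(26.960338650710657))
[619.00820537 -85.25073013] [670.1285784 -27.3411832]
```

View pics/w13.png

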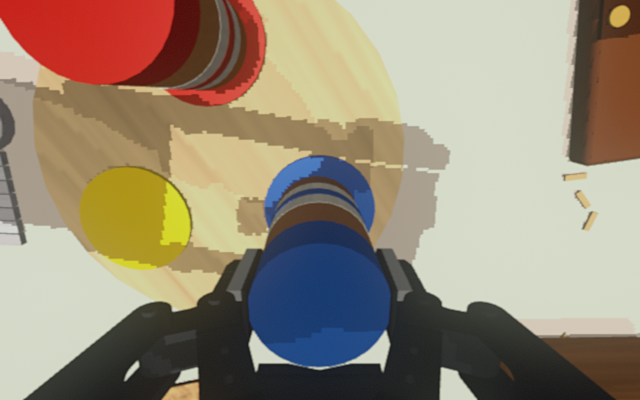

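Emit:
apply_moves:
  targets:
    - [0,0.001,-0.003,0,0,0,0.04]
    - [0,0,-0.002,0,0,0,0.04]

```text
time: 34.85
eef_pos: [645.3, -60.2, 76.9]
ee_rot: [0.713, 0.701, -0.0, 0.002]
wrist_force: [-4.4, -0.2, 12.5]
grip_width: 50.8
```

Contact. Release, rise, head for yellow (496, −358).

Emit:
apply_moves:
  targets:
    - [0,0,0.0005,0,0,0,0.0854]
    - [0,0,0,0,0,0,0.0854]
    - [0,0,0,0,0,0,0.0854]
    - [0,0,0,0,0,0,0.0854]
    - [0,0,0.03,0,0,0,0.0854]
    - [0,0,0.045,0,0,0,0.0854]
    - [-0.008,-0.02,0,0,0,0,0.0854]
    - [-0.02,-0.04,0,0,0,0,0.0854]
    - [-0.02,-0.04,0,0,0,0,0.0854]
    - [-0.02,-0.04,0,0,0,0,0.0854]
    - [-0.02,-0.04,0,0,0,0,0.0854]
    - [-0.02,-0.04,0,0,0,0,0.0854]

```text
time: 36.05
eef_pos: [538.5, -280.9, 157.1]
ee_rot: [0.709, 0.705, 0.003, 0.005]
wrist_force: [-0.2, -1.2, -0.6]
grip_width: 85.0
```

Emit:
apply_moves:
  targets:
    - [-0.02,-0.04,0,0,0,0,0.0854]
    - [-0.015,-0.025,0,0,0,0,0.0854]
    - [-0.004,-0.005,0,0,0,0,0.0854]
    - [0,0,0,0,0,0,0.0854]

```text
time: 36.45
eef_pos: [495.0, -359.2, 157.0]
ee_rot: [0.712, 0.702, 0.002, 0.006]
wrist_force: [1.0, 0.9, -0.3]
grip_width: 85.2
```

Run:
```python
from hd import *
s=level()
```

```text
t 36.45 pos [ 495.  -359.2  157. ] level turn deg [0.33 0.65 0.  ] yaw_y -0.74 q [-0.74  0.37  1.55  0.    1.21 -0.73] F [ 1.   0.9 -0.3]
```

Emit:
apply_moves:
  targets:
    - [0.001,0,-0.02,0.3,0.6,0,0.0854]
    - [0,0,-0.035,0,0,0,0.0854]
    - [0,0,-0.025,0,0,0,0.0854]
    - [0,0,-0.01,0,0,0,0.0854]
    - [0,0,0,0,0,0,0.0854]

```text
time: 36.95
eef_pos: [499.4, -352.2, 60.7]
ee_rot: [0.71, 0.705, 0.001, -0.001]
wrist_force: [0.3, -0.3, -0.7]
grip_width: 85.2
```

Run:
```python
from hd import *
s=level()
```

```text
t 36.95 pos [ 499.4 -352.2   60.7] level turn deg [-0.2   0.03  0.  ] yaw_y -0.4 q [-0.73  0.47  1.66  0.    1.01 -0.72] F [ 0.3 -0.3 -0.7]
```

Emit:
apply_moves:
  targets:
    - [-0.003,-0.007,0.002,-0.2,0,0,0.0854]
    - [0,0,0,0,0,0,0.0854]

```text
time: 37.15
eef_pos: [497.6, -358.5, 63.1]
ee_rot: [0.709, 0.706, 0.0, 0.0]
wrist_force: [-0.8, 0.4, 1.1]
grip_width: 85.4
```

Emit:
apply_moves:
  targets:
    - [-0.001,0,0,0,0,0,0.04]
    - [0,0,0,0,0,0,0.04]
    - [0,0,0,0,0,0,0.04]
    - [0,0,0,0,0,0,0.04]
    - [0,0,0,0,0,0,0.04]
    - [0,0,0,0,0,0,0.04]

```text
time: 37.75
eef_pos: [497.4, -359.9, 66.2]
ee_rot: [0.709, 0.705, 0.0, 0.003]
wrist_force: [-0.5, 0.2, -2.0]
grip_width: 50.5
```

Emit:
apply_moves:
  targets:
    - [0,0,0.03,0,0,0,0.04]
    - [0,0,0.035,0,0,0,0.04]
    - [0.003,0.015,0.005,0,0.3,0,0.04]
    - [0.004,0.04,0,0,0,0,0.04]
    - [0.004,0.04,0,0,0,0,0.04]
    - [0.004,0.04,0,0,0,0,0.04]
    - [0.004,0.04,0,0,0,0,0.04]
    - [0.004,0.04,0,0,0,0,0.04]
    - [0.004,0.035,0,0,0,0,0.04]
    - [0.002,0.02,0,0,0,0,0.04]
    - [0,0.005,0,0,0,0,0.04]
    - [0,0,0,0,0,0,0.04]

```text
time: 38.95
eef_pos: [519.0, -65.6, 127.4]
ee_rot: [0.71, 0.705, -0.003, -0.008]
wrist_force: [0.1, -0.8, -2.8]
grip_width: 50.9
```

Run:
```python
from hd import *
s=level()
```

```text
t 38.95 pos [519.  -65.6 127.4] level turn deg [-0.41 -0.86 -0.  ] yaw_y -0.41 q [-0.26  0.29  1.76  0.    1.11 -0.26] F [ 0.1 -0.8 -2.8]
```

Emit:
apply_moves:
  targets:
    - [0.004,0.002,-0.01,-0.4,-0.9,0,0.04]
    - [0,0,-0.02,0,0,0,0.04]
    - [0,0,-0.008,0,0,0,0.04]
    - [0,0,0,0,0,0,0.04]

```text
time: 39.35
eef_pos: [522.6, -66.4, 87.3]
ee_rot: [0.71, 0.704, -0.001, 0.001]
wrist_force: [0.5, -0.4, -2.2]
grip_width: 50.8
```

Run:
```python
from hd import *
s=level()
```

```text
t 39.35 pos [522.6 -66.4  87.3] level turn deg [0.12 0.02 0.  ] yaw_y -0.52 q [-0.26  0.33  1.82 -0.    0.99 -0.25] F [ 0.5 -0.4 -2.2]
```

Emit:
apply_moves:
  targets:
    - [0.001,0.003,-0.005,0,0,0,0.04]
    - [0,0,-0.003,0,0,0,0.04]
    - [0,0,0,0,0,0,0.04]

```text
time: 39.65
eef_pos: [524.4, -64.9, 79.5]
ee_rot: [0.711, 0.703, -0.0, 0.002]
wrist_force: [0.9, -0.0, -2.1]
grip_width: 50.7
```

Run:
```python
from hd import *
s=level(); p,d,K,W=shot("wrist","w14"); X=cloud(d,K,W); Z=X[...,2]
m=hsvmask(p,*COL["yellow"])&np.where(Z>100,255,0).astype(np.uint8)
b=blobs(m)[0]; P=toplane(K,W,b,118); print(P.min(0)+26,P.max(0)-26, np.nanmedian(Z[m>0]))
```

```text
t 39.65 pos [524.4 -64.9  79.5] level turn deg [0.16 0.09 0.  ] yaw_y -0.64 q [-0.25  0.34  1.83 -0.    0.97 -0.24] F [ 0.9 -0.  -2.1]Traceback (most recent call last):
  File "<stdin>", line 4, in <module>
IndexError: list index out of range
```

Emit:
apply_moves:
  targets:
    - [-0.001,0.001,-0.003,0,0,0,0.04]
    - [0,0,-0.002,0,0,0,0.04]

```text
time: 39.9
eef_pos: [524.2, -64.1, 76.8]
ee_rot: [0.711, 0.703, 0.0, 0.003]
wrist_force: [-4.2, 0.7, 18.6]
grip_width: 50.8
```

Contact. Release, rise and back away from the camera's view.

Emit:
apply_moves:
  targets:
    - [0,0,0.0005,0,0,0,0.0854]
    - [0,0,0,0,0,0,0.0854]
    - [0,0,0,0,0,0,0.0854]
    - [0,0,0,0,0,0,0.0854]
    - [0,0,0.03,0,0,0,0.0854]
    - [0,0,0.045,0,0,0,0.0854]
    - [-0.005,-0.03,0.01,0,0,0,0.0854]
    - [-0.005,-0.045,0.01,0,0,0,0.0854]
    - [-0.005,-0.045,0.01,0,0,0,0.0854]
    - [-0.005,-0.045,0.01,0,0,0,0.0854]
    - [-0.005,-0.045,0.01,0,0,0,0.0854]
    - [-0.005,-0.045,0.01,0,0,0,0.0854]

```text
time: 41.1
eef_pos: [493.0, -320.9, 217.6]
ee_rot: [0.707, 0.707, 0.002, 0.003]
wrist_force: [0.6, -1.0, 0.1]
grip_width: 85.2
```

Emit:
apply_moves:
  targets:
    - [-0.005,-0.04,0,0,0,0,0.0854]
    - [-0.005,-0.02,0,0,0,0,0.0854]
    - [0,0,0,0,0,0,0.0854]
    - [0,0,0,0,0,0,0.0854]
    - [0,0,0,0,0,0,0.0854]

```text
time: 41.6
eef_pos: [481.7, -389.9, 217.9]
ee_rot: [0.71, 0.704, 0.001, 0.005]
wrist_force: [-0.7, 1.1, -0.4]
grip_width: 85.6
```

Run:
```python
from hd import *
s=level(); shot("scene","s15"); p,d,K,W=shot("top","t15");  X=cloud(d,K,W); Z=X[...,2]
C=dict(red=(579.7,44.3),blue=(644.2,-58.1),yellow=(523.6,-62.5))
for n in COL:
    m=hsvmask(p,*COL[n]); 
    mj=m&np.where((Z>100)&(Z<128),255,0).astype(np.uint8)
    c,r=blobcircle(mj,K,W,114); print(n,"jar",c,r,"err",c-np.array(C[n]),"capz",np.nanmedian(Z[mj>0]))
sub=np.zeros(Z.shape,np.uint8); sub[205:265,140:205]=255
m=np.where((Z>104)&(Z<120),255,0).astype(np.uint8)&sub
for b in blobs(m): print("drum",circle(toplane(K,W,b,111)), np.median(Z[m>0]))
m=np.where(abs(Z-11)<3,255,0).astype(np.uint8); m[:,:260]=0;m[:,370:]=0;m[:262]=0;m[290:]=0
q=X[m>0]; print("watch",np.min(q,0),np.max(q,0))
```

```text
t 41.6 pos [ 481.7 -389.9  217.9] level turn deg [0.28 0.46 0.  ] yaw_y -0.43 q [-0.79  0.35  1.44  0.    1.35 -0.79] F [-0.7  1.1 -0.4]
red jar [579.41729883  43.70871194] 25.214268597544496 err [-0.28270117 -0.59128806] capz 114.1059101694442
blue jar [642.8314073  -58.78408476] 25.162304926103644 err [-1.3685927  -0.68408476] capz 114.25945794108361
yellow jar [523.23270831 -63.11556327] 25.034699969300384 err [-0.36729169 -0.61556327] capz 114.09586202077173
drum (array([513.17000319, 294.03495399]), np.float64(28.04714794145669)) 111.1647150293145
watch [412.18808573 -78.20653259   8.00927389] [450.29053122  85.55884017  13.84510955]
```

View pics/t15.png

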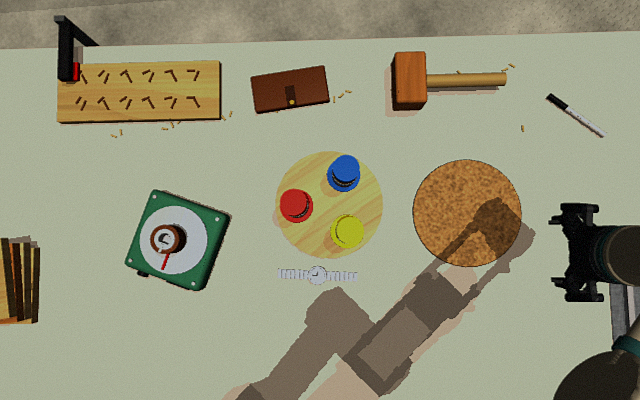

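View pics/s15.png

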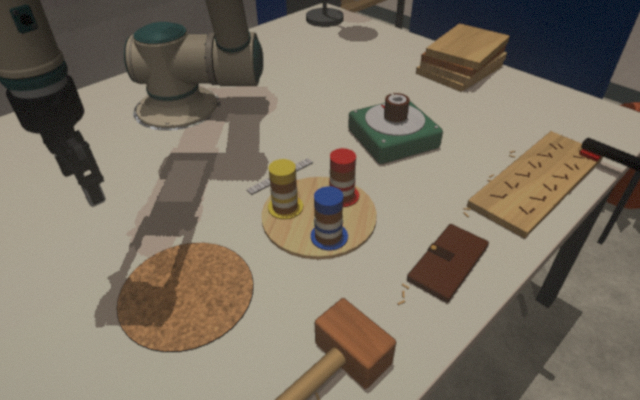

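The top view shows all three caps upright over their own coasters, at about (296,206), (344,172) and (347,231) px. The drum is home on the honer at (167,239) px, and the watch is unmoved. Handing in.

Run:
```python
from bench import workorder
print(workorder.finish_job())
```

```text
the job is handed in; nothing more can be done
None
```

The job is done and handed in at about 42 s on the robot's clock; the hand-in gave no verdict. I stood the three jars on the cork mat. Then I turned the drum about −66° to match the shaft flat, lowered it home, let go, and put each jar back on the coaster of its own colour.

**Last checks (top camera, calibrated to about 2 mm):**

| Item | Measured | Required |
|---|---|---|
| Red jar, off coaster centre | 0.7 mm | 12 mm |
| Blue jar, off coaster centre | 1.5 mm | 12 mm |
| Yellow jar, off coaster centre | 0.7 mm | 12 mm |
| Jar caps, height | about 114 mm, all upright | 114 mm |
| Drum top, height | 111.2 mm | 111 mm |
| Drum, off shaft axis | about 1.3 mm | 5 mm |

- **Watch:** it has not moved. Its x extent matched the first picture. Its y ends read 2–6 mm wider, which I took as depth noise at the strap ends.
- **Forces:** the highest wrist force I saw was about 30 N, when setting the red jar down, against the limit of 120 N.
- **Failed check:** a wrist-camera check of the yellow jar just before placing it returned nothing, because the cap was in shadow. I placed it from the top-camera measurements, and the final view confirmed it.

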